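# Unstack the cut layers onto their backing plates

### The job

The four MDF layers of a wall ornament came off the router stacked up. Working from the top down, take the stack apart and set each layer down flat (do not drop it) on the dark backing plate of its own shape, centred on the plate and lined up with its outline, so that an even margin shows all round. Do not knock over or shift the glue bottle.

Things in the scene. Friction and masses are not known exactly. Their poses are not given: they have to be found in the camera images.
- disc_layer_center (a point): The topmost layer of the stack at the start: a round disc, 28 mm diameter (all four layers are 24 mm thick, the same pale MDF with a thin dark rim). Point: its centre, half-way up (12 mm above its underside); z up.
- cross_layer_center (a point): Second layer from the top: an equal-armed plus-shaped cross, 46 mm from arm end to arm end both ways, arms 20 mm wide with flat ends, 24 mm thick. Point: its centre, half-way up; x and y run along the arms, z up.
- hex_layer_center (a point): Third layer from the top: a regular hexagon, 54 mm across flats (62 mm across corners), 24 mm thick. Point: its centre, half-way up; x is square to one pair of flats (the other pairs at 60 and 120 degrees from it), z up.
- oblong_layer_center (a point): Bottom layer, lying on the bench at the start: an oblong with half-round ends, 150 mm long and 60 mm wide, 24 mm thick, flanks straight over the middle 90 mm. Point: its centre, half-way up; x along its length, z up. The four layers lie loose on one another, roughly centred (within 3 mm), at unlike yaws; the stack is 96 mm high. They weigh 10 to 200 g.
- disc_plate_top (a point): Round backing plate, 48 mm diameter, fixed to the bench, dark brown, 9 mm thick; this point is the centre of its top face; it stands at any yaw.
- cross_plate_top (a point): Plus-shaped backing plate, 66 mm from arm end to arm end, arms 40 mm wide, fixed to the bench, dark brown, 9 mm thick; this point is the centre of its top face; it stands at any yaw; x and y along its arms.
- hex_plate_top (a point): Hexagonal backing plate, 74 mm across flats, fixed to the bench, dark brown, 9 mm thick; this point is the centre of its top face; it stands at any yaw; x is square to one pair of flats.
- oblong_plate_top (a point): Oblong backing plate with half-round ends, 170 mm long and 80 mm wide, fixed to the bench, dark brown, 9 mm thick; this point is the centre of its top face; it stands at any yaw; x along its length.
- glue_center (a point): White glue bottle with an orange cap, 44 mm diameter and 120 mm high, standing loose among the plates; the point is its centre, 60 mm above the bench. Not to be moved. Other loose clutter nearby (sanding block, pencil, tape roll, putty knife, offcut) is at most 35 mm high.
Not all that is in view belongs to the job. What is shaped like the part that bears oblong_plate_top but blue is not meant. There is more than one size of the part that bears glue_center; the job needs the larger.

How it is judged:
By the outcome, as a careful person would: the job done as asked, in the order asked, and still so for the second after the job is handed in, with the robot touching nothing.
It also fails if it takes over 115 s, if anything falls off the work surface, if the arm or the gripper's body presses on something with over 40 N, if the wrist force passes 120 N, or if a joint passes its speed limit or range.

### The arm

A 7-joint arm with a two-finger parallel gripper is mounted at the origin on the work surface. World frame = base frame: x ahead of the robot, y to its left, z up, the work surface at z = 0. Lengths are in m, angles in rad, forces in N, time in s.
With the tool pointing down it reaches from about 0.4 to 0.85 m from the base axis. Payload 4.5 kg.
Tool frame: the origin (TCP) lies between the finger pads; the fingertips stand 19 mm ahead of it and the grasp point (between the pads) is the TCP (r.tips_ahead is the distance from the TCP to the fingertips, in m); z points along the fingers, y is the line along which they close (so a half turn about z gives the same grasp; the last joint's range is limited). The gripper opens to 88 mm and grips with 3 to 60 N. Pads are 18 mm wide; open, the fingers measure 123 mm over their backs; the gripper's body (75 mm by 187 mm) begins 45 mm behind the grasp point.
Start: joints at [-1.314, 0.689, -0.195, 1.565, 0.157, 0.902, -0.215], TCP at [0.138, 0.61, 0.258] pointing down, gripper open.
Joint ranges: [-3.01, 3.01], [-0.46, 2.08], [-1.47, 1.51], [0.13, 2.56], [-1, 4.14], [0.04, 2.09], [-2.66, 2.66]. Speed limits (rad/s): [2.57, 2.57, 3.14, 3.14, 3.14, 3.14, 3.14].

### API

Orientations are given as a unit quaternion [x, y, z, w].
In Python, from plant import r, cams, models gives the robot as it stands. The module is installed in compiled form; this text tells all that it offers.
- The arm moves only by the tool jog_arm, never from a script. Its arguments are lists of equal length, an entry for each row: "turn": the turn, a rotation vector about the tool's x, y, z in rad, a list of three; "translation": the shift along the tool's x, y, z in m, a list of three; "grip": the closure, from 0 (fully open) to 1 (shut). In form: {"turn": [[ax, ay, az], ...], "translation": [[tx, ty, tz], ...], "grip": [grip, ...]}. A call has 1 to 20 rows; each row is the pose to reach, as a shift and turn from the pose commanded when the call began, along the tool's axes at that moment; what a row does not reach only later rows make up. A row lasts 1/8 s, in which the tool goes at most 62.5 mm and 10.7 degrees, less where a joint would pass 70% of its speed; a pose out of reach is approached as far as the arm can. A call with a gripper value outside its range is refused whole. The fingers move at their own pace and stop on an object; "force" is the grip in N (left out, the last holds). Time passes only in rows, so rows that repeat a pose let the fingers close. It gives the time, the measured TCP pose, the force, the opening and the grip force at its end, in the units of the state.
- r.get_state(): the state, without advancing time (a new reading comes with each control period).
- cams.snapshot(name): name is "scene" or "top" or "wrist"; returns the picture (480x640x3 uint8, red, green, blue); there is no depth.
- cams.camera_params(name): a dict with "fx", "fy", "cx", "cy" (pixels), "eye" and "orientation" of the camera in the world. Camera axes: x right, y up, looking along -z (the intrinsics and any distortion apply to the point x, -y, -z); pixel columns grow to the right and rows downward; lengths in m; the calibration is good to about 2 mm. A picture is of the moment at which its call begins: read the wrist's pose just before it. camera_params takes no time and is no camera call; for the wrist camera it gives the pose at the moment of the call.
- r.finish_job(): hands the job in; it is judged then, once.
Trained networks look in the newest picture that a camera, given by its name, has taken for a name from the list of things; names that differ only in an ending like _2 or _b are one class to them, and where a whole thing is asked for, a point or a joint stands for the part that bears it (a point fixed in the world has none). Each returns a list of dicts, best first, with "p" (0 to 1); they miss things now and then, are a little off and sometimes report something else, mostly with a low value. They report only what shows in the picture. A call takes as long as a camera call. They do not tell look-alikes from the thing itself.
- models.find_in(camera, name): "position" ([x, y, z] in m, in world coordinates, good to about 4 mm: the middle of the surface that is visible of it).
- models.masks_of(camera, name): "pixels" (480x640 bool, what is visible of it).
- models.place_of(camera, name): "position" ([x, y, z] in m, in world coordinates, good to about 4 mm: a listed point, or the origin of a listed thing).
The state is a dict: "clock": time; "q": joint angles; "qd": joint speeds; "joint_torque": joint torques, N m; "tool_pos": TCP position; "eef_rot": TCP orientation; "contact_force": force on the tool from outside, world axes, zero at the start; "moment": the same for the moment, N m; "opening": opening from 0.0 (shut) to 1.0 (fully open); "finger_force": force on a finger pad.
Only numpy, scipy, OpenCV 4.12 (cv2) and the standard library are available. Lean on these libraries where they do the work, as an engineer would, in place of code of your own. Each camera call takes 0.05 s, during which the arm holds its last target. There are 200 camera calls.

## Working session

There is one attempt and no reset: what is moved stays moved. The work goes in short steps, Python scripts to look and compute and a tool call to move; the robot and the scene stay as the last step left them, time stands still between calls to the robot, and variables do not carry over. Pictures are saved under pics/ and viewed, at most 16 in all, crops included, and the job is handed in when it is done.

Besides the shell and the picture viewer there is one more tool, called as name(argument=value, ...), one argument or row to a line, values as JSON. jog_arm: Moves the arm, as the interface text tells. Its arguments: {"type":"object","properties":{"turn":{"type":"array"},"translation":{"type":"array"},"grip":{"type":"array"},"force":{"type":"number"}},"required":["turn","translation","grip"]}

```bash
mkdir -p pics; cat > h.py <<'E'
import numpy as np, cv2
from scipy.spatial.transform import Rotation as R
from plant import r, cams, models
def snap(n,f=None):
    im=cams.snapshot(n)
    if f: cv2.imwrite('pics/'+f,im[:,:,::-1])
    return im
def ray(P,uv,z):
    uv=np.atleast_2d(uv).astype(float)
    d=np.c_[(uv[:,0]-P['cx'])/P['fx'],-(uv[:,1]-P['cy'])/P['fy'],-np.ones(len(uv))]
    d=R.from_quat(P['orientation']).apply(d); e=np.array(P['eye'])
    return (e+d*((z-e[2])/d[:,2])[:,None])[:,:2]
def proj(P,X):
    p=R.from_quat(P['orientation']).inv().apply(np.atleast_2d(X)-np.array(P['eye']))
    return np.c_[P['cx']+P['fx']*p[:,0]/-p[:,2],P['cy']+P['fy']*p[:,1]/p[:,2]]
E
python3 - <<'E'
from h import *
s=r.get_state();print(s)
for n in('scene','top','wrist'):
    print(n,cams.camera_params(n)); snap(n,n+'0.png')
for n in('scene','top'):
  for k in['disc_layer_center','cross_layer_center','hex_layer_center','oblong_layer_center','disc_plate_top','cross_plate_top','hex_plate_top','oblong_plate_top','glue_center']:
    print(n,k,[(np.round(d['position'],3).tolist(),round(d['p'],2)) for d in models.place_of(n,k)])
E
```

```text
{'clock': 0.0, 'q': array([-1.31421058,  0.68997125, -0.19449437,  1.5663444 ,  0.15733941,
        0.90248408, -0.21512166]), 'qd': array([-6.80870082e-04, -7.26361240e-04, -1.62021474e-04, -9.51308099e-04,
        4.86955625e-05, -1.34237256e-04,  1.09251168e-05]), 'joint_torque': array([ 2.88865158e-04, -5.27578461e+01, -1.26686029e+00, -1.53434408e+01,
       -5.26822940e-02,  6.69602567e-03,  1.78013343e-04]), 'tool_pos': array([0.13802605, 0.60896141, 0.25691735]), 'eef_rot': array([ 1.11126776e-01,  9.93805825e-01, -9.06379874e-04, -1.38519964e-05]), 'contact_force': array([ 0.42757703, -0.10542929, -0.16573968]), 'moment': array([-0.03804399, -0.00175493,  0.06257598]), 'finger_force': 0.0, 'opening': 0.9969300396404717}
scene {'fx': 612.7086819378561, 'fy': 612.7086819378561, 'cx': 333.6603800149694, 'cy': 232.31964015190187, 'eye': array([0.86445593, 0.7166147 , 0.61939687]), 'orientation': array([0.11378595, 0.46017239, 0.85331446, 0.21713718])}
top {'fx': 446.07035469758017, 'fy': 446.07035469758017, 'cx': 323.1747332869946, 'cy': 237.24236959625395, 'eye': array([0.33207
[... 790 characters left out ...]
 0.039], 0.75), ([0.466, -0.321, 0.011], 0.74), ([0.677, -0.007, 0.063], 0.71)]
top disc_layer_center [([0.481, 0.283, 0.083], 0.75)]
top cross_layer_center [([0.485, 0.277, 0.062], 0.83), ([0.664, 0.162, 0.008], 0.6)]
top hex_layer_center [([0.485, 0.28, 0.038], 0.8)]
top oblong_layer_center [([0.486, 0.283, 0.011], 0.75), ([0.483, 0.282, 0.04], 0.24)]
top disc_plate_top [([0.665, 0.164, 0.009], 0.56)]
top cross_plate_top [([0.668, -0.147, 0.012], 0.57)]
top hex_plate_top [([0.471, -0.32, 0.006], 0.78), ([0.485, 0.284, 0.01], 0.68)]
top oblong_plate_top [([0.279, 0.257, 0.004], 0.81), ([0.5, 0.005, 0.016], 0.69)]
top glue_center [([0.677, -0.007, 0.059], 0.84), ([0.683, 0.074, 0.04], 0.74)]
```

View pics/top0.png

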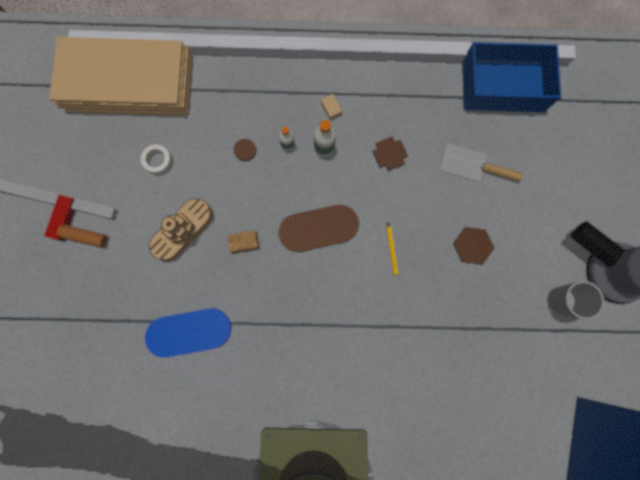

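View pics/scene0.png

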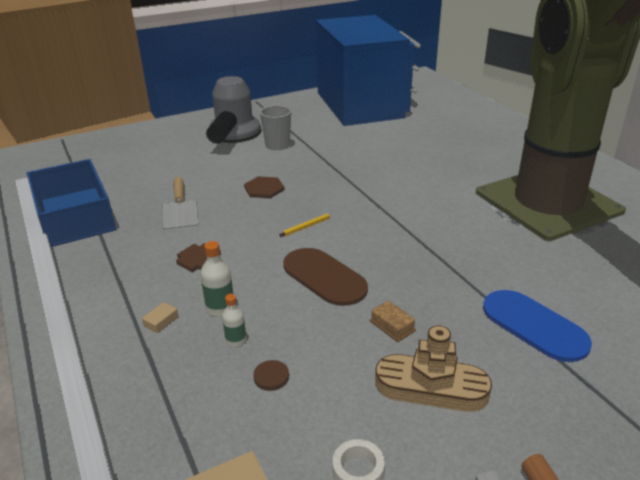

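The pictures show the stack at top (180,228). The disc plate is at (245,150), the cross plate at (390,153) and the hex plate at (474,246). The oblong plate has two candidates, brown at (320,228) and a blue decoy at (188,333), and I take the brown one. The glue bottle also has two, large at (325,138) and small at (286,139), and the large one counts. I'll stay clear of both bottles.

```bash
cat >> h.py <<'E'
def shape(n,plate=0):
    m=.010*plate
    a=np.linspace(0,2*np.pi,72,endpoint=False)
    if n=='disc': return (.014+m)*np.c_[np.cos(a),np.sin(a)]
    if n=='hex':
        b=np.deg2rad(30+60*np.arange(6)); return (.027+m)/np.cos(np.pi/6)*np.c_[np.cos(b),np.sin(b)]
    if n=='cross':
        L,w=.023+m,.010+m
        return np.array([[L,-w],[L,w],[w,w],[w,L],[-w,L],[-w,w],[-L,w],[-L,-w],[-w,-w],[-w,-L],[w,-L],[w,-w]])
    b=np.linspace(-np.pi/2,np.pi/2,30); q=np.c_[.045+(.03+m)*np.cos(b),(.03+m)*np.sin(b)]
    return np.r_[q,-q]
SYM=dict(disc=0,cross=np.pi/2,hex=np.pi/3,oblong=np.pi)
def world(pts,p):
    c,s=np.cos(p[2]),np.sin(p[2]); return pts@np.array([[c,s],[-s,c]])+p[:2]
def render(P,pts,p,z0,z1,size,off,k):
    m=np.zeros(size,np.uint8)
    for z in np.linspace(z0,z1,7 if z1>z0 else 1):
        w=world(pts,p); uv=(proj(P,np.c_[w,np.full(len(w),z)])-off+.5)*k-.5
        cv2.fillPoly(m,[np.round(uv*16).astype(np.int32)],1,shift=4)
    return m
def fit(P,mask,n,plate,p0,z0,z1):
    from scipy.optimize import minimize
    pts=shape(n,plate); v,u=np.nonzero(mask); off=np.array([u.min()-12,v.min()-12]); k=4
    W,H=u.max()-off[0]+12,v.max()-off[1]+12
    M=cv2.warpAffine(mask.astype(np.float32),np.float32([[1,0,-off[0]],[0,1,-off[1]]]),(int(W),int(H)))
    M=(cv2.resize(M,None,fx=k,fy=k,interpolation=cv2.INTER_LINEAR)>.5)
    S=M.shape
    def f(p):
        m=render(P,pts,p,z0,z1,S,off,k)>0
        return 1-(m&M).sum()/max(1,(m|M).sum())
    best=None
    for a in (np.arange(6)/6*SYM[n] if SYM[n] else [0]):
        s=np.array([p0[0],p0[1],a])
        o=minimize(f,s,method='Nelder-Mead',options=dict(initial_simplex=s+np.array([[0,0,0],[.006,0,0],[0,.006,0],[0,0,.2]]),xatol=1e-4,fatol=1e-4))
        if best is None or o.fun<best.fun: best=o
    return best.x,best.fun
def brown(im):
    h=cv2.cvtColor(im,cv2.COLOR_RGB2HSV).astype(int)
    return ((h[...,0]<18)|(h[...,0]>170))&(h[...,1]>90)&(h[...,2]<130)
def comp(mask,uv):
    n,l,st,c=cv2.connectedComponentsWithStats(mask.astype(np.uint8))
    i=1+np.argmin([np.hypot(*(c[j]-uv))+(1e3 if st[j,4]<60 else 0) for j in range(1,n)])
    return l==i
def go(x,y,z,yaw=None):
    """print tool-frame shift; yaw = world angle of the tool y (closing) axis, mod pi"""
    s=r.get_state(); T=R.from_quat(s['eef_rot']); Y=T.as_matrix()[:,1]; cur=np.arctan2(Y[1],Y[0])
    t=T.inv().apply(np.array([x,y,z])-s['tool_pos']); out='shift '+str(np.round(t,4))
    if yaw is not None:
        d=(yaw-cur+np.pi/2)%np.pi-np.pi/2; D=R.from_euler('z',cur+d)*R.from_euler('x',np.pi)*R.from_euler('z',np.pi/2)
        D=R.from_matrix(np.c_[[np.sin(-cur-d)*-1*-1,0,0],[0,0,0],[0,0,0]]) if 0 else None
        y2=np.array([np.cos(cur+d),np.sin(cur+d),0]); z2=np.array([0,0,-1.]); D=R.from_matrix(np.c_[np.cross(y2,z2),y2,z2])
        out+=' turn '+str(np.round((T.inv()*D).as_rotvec(),4))
    print(out,'cur',np.round(s['tool_pos'],4),'yawY',round(cur,3),'q7',round(s['q'][6],2),'t',s['clock'])
E
python3 - <<'E'
import re
s=open('h.py').read().split('\n')
s=[re.sub(r"; D=R.from_euler.*",'',l) for l in s if '-1*-1' not in l]
open('h.py','w').write('\n'.join(s))
E
cat > plates.py <<'E'
from h import *
P0=dict(disc=(.665,.164),cross=(.668,-.147),hex=(.47,-.32),oblong=(.5,.003))
for c in('top','scene'):
    im=snap(c); P=cams.camera_params(c); b=brown(im)
    for n,p in P0.items():
        m=comp(b,proj(P,[*p,.005])[0]); x,e=fit(P,m,n,1,p,0,.009)
        print(c,n,np.round(x,4),'yaw mod',round(x[2]%SYM[n],3) if SYM[n] else '','err',round(e,3))
E
python3 plates.py; python3 - <<'E'
from h import *
im=cv2.imread('pics/top0.png')
cv2.imwrite('pics/c1.png',cv2.resize(np.hstack([im[100:260,140:300],im[100:260,280:440]]),None,fx=2.5,fy=2.5,interpolation=cv2.INTER_CUBIC))
go(.484,.24,.3,0)
E
```

```text
top disc [0.6613 0.1647 0.174 ] yaw mod  err 0.274
top cross [ 0.664  -0.1472  1.1837] yaw mod 1.184 err 0.201
top hex [ 0.4675 -0.3223 -0.0867] yaw mod 0.96 err 0.161
top oblong [ 4.9690e-01  1.0000e-04 -1.3288e+00] yaw mod 1.813 err 0.105
scene disc [0.6628 0.1567 0.0864] yaw mod  err 0.219
scene cross [ 0.6629 -0.1547  1.1405] yaw mod 1.14 err 0.357
scene hex [ 0.468  -0.3293  0.8238] yaw mod 0.824 err 0.226
scene oblong [ 0.4967 -0.0058  1.7811] yaw mod 1.781 err 0.1
shift [-0.419  -0.284  -0.0423] turn [ 0.    -0.     1.348] cur [0.1381 0.6096 0.2577] yawY 1.348 q7 -0.22 t 1.15
```

View pics/c1.png

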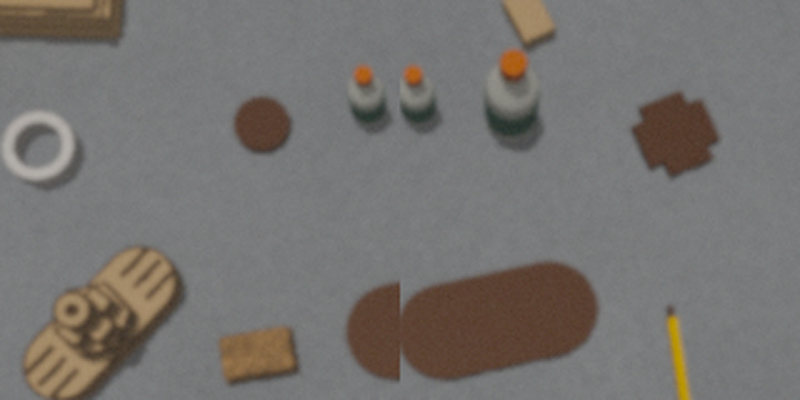

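The crop confirms the disc plate and stack (left), the cross and brown oblong plates (right), and the tall bottle beside its smaller twin. The fit errors are too large, so I'll improve the brown mask.

```bash
python3 - <<'E'
s=open('h.py').read()
i=s.index('def brown'); j=s.index('def comp')
s=s[:i]+'''def brown(im):
    g=cv2.GaussianBlur(im,(3,3),0).astype(int)
    m=(g[...,0]-g[...,2]>17)&(g.sum(2)<330)
    return cv2.morphologyEx(m.astype(np.uint8),cv2.MORPH_CLOSE,np.ones((3,3),np.uint8))>0
'''+s[j:]
open('h.py','w').write(s)
im=__import__('cv2').imread('pics/top0.png')[:,:,::-1]
print(im[150,225:262].tolist()); print(im[132:168,245].tolist())
E
python3 plates.py
python3 - <<'E'
from h import *
im=cv2.imread('pics/top0.png')[:,:,::-1];P=cams.camera_params('top')
m=comp(brown(im),(245,150));v,u=np.nonzero(m);print(m.sum(),u.min(),u.max(),v.min(),v.max())
q=proj(P,np.c_[world(shape('disc',1),(.665,.164,0)),np.full(72,.005)]);print(q.min(0),q.max(0))
E
```

```text
[[124, 125, 126], [122, 121, 123], [123, 125, 126], [125, 125, 128], [123, 123, 127], [124, 126, 128], [123, 123, 124], [117, 115, 116], [105, 100, 96], [96, 77, 68], [92, 66, 51], [90, 64, 54], [90, 62, 50], [87, 65, 48], [90, 64, 50], [88, 61, 45], [89, 63, 49], [88, 64, 48], [94, 68, 55], [88, 65, 49], [87, 60, 48], [87, 63, 53], [89, 66, 51], [88, 61, 50], [88, 61, 47], [88, 64, 49], [87, 61, 49], [89, 66, 51], [91, 64, 53], [85, 63, 52], [85, 69, 64], [95, 89, 91], [109, 109, 110], [119, 120, 120], [120, 119, 123], [119, 121, 122], [120, 121, 123]]
[[124, 125, 127], [122, 123, 126], [124, 124, 123], [123, 123, 124], [117, 120, 119], [118, 116, 116], [109, 102, 99], [97, 78, 69], [88, 65, 51], [89, 62, 52], [88, 60, 50], [89, 65, 48], [88, 60, 51], [89, 66, 50], [88, 63, 48], [84, 60, 48], [90, 67, 54], [89, 61, 51], [87, 60, 48], [88, 62, 47], [87, 63, 48], [88, 62, 47], [90, 67, 53], [90, 66, 49], [90, 65, 53], [86, 61, 43], [87, 62, 50], [80, 62, 51], [73, 62, 60], [91, 91, 89], [114, 113, 113], [120, 121, 124], [122, 123, 124], [122, 124, 124], [123, 122, 123], [125, 125, 128]]
top disc [0.6625 0.1642 0.1382] yaw mod  err 0.139
top cross [ 0.664  -0.1474  0.436 ] yaw mod 0.436 err 0.112
top hex [ 0.468  -0.3223  0.9606] yaw mod 0.961 err 0.077
top oblong [4.9680e-01 1.6000e-03 1.8121e+00] yaw mod 1.812 err 0.034
scene disc [0.6636 0.1587 0.1353] yaw mod  err 0.108
scene cross [ 0.6623 -0.1554  1.0276] yaw mod 1.028 err 0.216
scene hex [ 0.4677 -0.3285  0.8084] yaw mod 0.808 err 0.119
scene oblong [ 0.4968 -0.0039  1.801 ] yaw mod 1.801 err 0.054
368 234 255 139 159
[232.74229051 137.32099905] [255.30694462 158.84079978]
```

jog_arm(
  turn=[
    [0,0,1.348],
    [0,0,1.348],
    [0,0,1.348],
    [0,0,1.348],
    [0,0,1.348],
    [0,0,1.348],
    [0,0,1.348],
    [0,0,1.348],
    [0,0,1.348],
    [0,0,1.348],
    [0,0,1.348],
    [0,0,1.348],
  ],
  translation=[
    [-0.419,-0.284,-0.042],
    [-0.419,-0.284,-0.042],
    [-0.419,-0.284,-0.042],
    [-0.419,-0.284,-0.042],
    [-0.419,-0.284,-0.042],
    [-0.419,-0.284,-0.042],
    [-0.419,-0.284,-0.042],
    [-0.419,-0.284,-0.042],
    [-0.419,-0.284,-0.042],
    [-0.419,-0.284,-0.042],
    [-0.419,-0.284,-0.042],
    [-0.419,-0.284,-0.042],
  ],
  grip=[0,0,0,0,0,0,0,0,0,0,0,0],
)

```text
clock: 2.75
tool_pos: [0.4828, 0.2417, 0.2995]
eef_rot: [0.706, 0.708, -0.0, -0.001]
contact_force: [0.2, -0.5, 0.3]
opening: 0.996
finger_force: 0.0
```

```bash
python3 - <<'E'
from h import *
P=cams.camera_params('wrist'); snap('wrist','w1.png'); print(P['eye'],R.from_quat(P['orientation']).apply([0,0,-1]))
for k in ['disc','cross','hex','oblong']:
    print(k,[(np.round(d['position'],4).tolist(),round(d['p'],2)) for d in models.place_of('wrist',k+'_layer_center')])
go(.484,.281,.3,0)
E
```

```text
[0.48237723 0.32377795 0.42678193] [-7.60233261e-04 -3.14017662e-01 -9.49416837e-01]
disc []
cross [([0.4819, 0.2836, 0.0642], 0.61)]
hex [([0.4844, 0.2757, 0.0365], 0.8)]
oblong []
shift [ 0.0406  0.0003 -0.0003] turn [-0.0001 -0.0001  0.0008] cur [0.4837 0.2404 0.2997] yawY 0.001 q7 -0.44 t 3.0
```

View pics/w1.png

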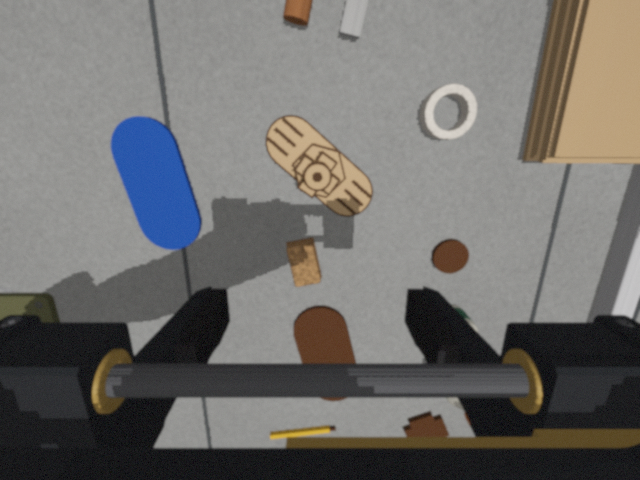

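The wrist view shows the stack at (318,170) with the disc at (317,177), and the disc plate at (450,255). Next I'll zoom in on the stack.

```bash
python3 - <<'E'
from h import *
im=snap('wrist'); P=cams.camera_params('wrist'); cv2.imwrite('pics/w1b.png',im[:,:,::-1])
print('disc',ray(P,(317,177),.096),'proj',proj(P,[.484,.281,.096]))
cv2.imwrite('pics/c2.png',cv2.resize(im[105:225,255:385,::-1],None,fx=5,fy=5,interpolation=cv2.INTER_CUBIC))
for n,p in dict(disc=(.664,.162)).items():
    m=comp(brown(im),proj(P,[*p,.005])[0]); print(n,fit(P,m,n,1,p,0,.009))
h=cv2.cvtColor(im,cv2.COLOR_RGB2HSV).astype(int); g=im.astype(int)
m=(g[...,0]-g[...,2]>25); m=cv2.morphologyEx(m.astype(np.uint8),cv2.MORPH_CLOSE,np.ones((5,5),np.uint8))>0
m=comp(m,(318,168)); print('oblong',m.sum(),fit(P,m,'oblong',0,(.484,.281),0,.024))
E
```

```text
disc [[0.48345253 0.27932699]] proj [[317.55272556 175.29208259]]
disc (array([0.66355874, 0.1620653 , 0.06182163]), np.float64(0.07519291738948375))
oblong 5890 (array([ 0.48581381,  0.28213911, -0.70791827]), np.float64(0.03024964819930165))
```

View pics/c2.png

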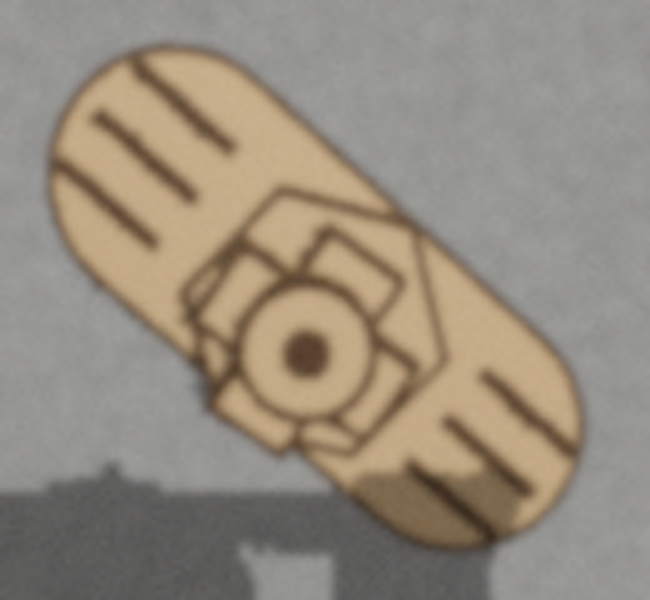

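```bash
python3 - <<'E'
from h import *
P=cams.camera_params('wrist'); f=lambda c:np.array([255,105])+(np.atleast_2d(c)+.5)/5-.5
print('disc',ray(P,f((306,354)),.096))
H=ray(P,f([(283,187),(417,220),(445,360),(185,300)]),.048); print('hex',H,np.rad2deg(np.arctan2(*(np.diff(H,axis=0).T[::-1]))),np.linalg.norm(np.diff(H,axis=0),axis=1), 'centre B..opp', (H[1]-H[0]),(H[0]+H[2]-H[1]))
X=ray(P,f([(330,228),(403,280),(415,365),(352,450)]),.072); print('cross',X,np.rad2deg(np.arctan2(*(np.diff(X,axis=0).T[::-1]))),np.linalg.norm(np.diff(X,axis=0),axis=1))
go(.4835,.280,.15,0);
for n,p in dict(disc=(.664,.162),oblong=(.497,0),cross=(.664,-.15)).items():pass
E
```

```text
disc [[0.48226575 0.28089527]]
hex [[0.4770882  0.31114737]
 [0.50666408 0.30413902]
 [0.51361578 0.27350624]
 [0.45496007 0.28685825]] [-13.33102093 -77.21405481 167.17607969] [0.03039489 0.03141167 0.0601562 ] centre B..opp [ 0.02957588 -0.00700835] [0.4840399 0.2805146]
cross [[0.48719118 0.30370888]
 [0.50250391 0.29318732]
 [0.50535454 0.27555689]
 [0.49208778 0.25735977]] [ -34.49344293  -80.81545602 -126.09422878] [0.0185791  0.01785939 0.02251982]
shift [ 0.0397 -0.0003  0.1497] turn [-0.     -0.0001  0.0005] cur [0.4838 0.2403 0.2997] yawY 0.001 q7 -0.44 t 3.05
```

jog_arm(
  turn=[
    [0,0,0],
    [0,0,0],
    [0,0,0],
    [0,0,0],
    [0,0,0],
    [0,0,0],
    [0,0,0],
    [0,0,0],
    [0,0,0],
    [0,0,0],
    [0,0,0],
    [0,0,0],
  ],
  translation=[
    [0.04,-0.001,0.05],
    [0.04,-0.001,0.1],
    [0.04,-0.001,0.15],
    [0.04,-0.001,0.18],
    [0.04,-0.001,0.195],
    [0.04,-0.001,0.2055],
    [0.04,-0.001,0.2055],
    [0.04,-0.001,0.2055],
    [0.04,-0.001,0.2055],
    [0.04,-0.001,0.2055],
    [0.04,-0.001,0.2055],
    [0.04,-0.001,0.2055],
  ],
  grip=[0,0,0,0,0,0,0,0.6,0.7,0.8,1,1],
  force=10,
)

```text
clock: 4.55
tool_pos: [0.483, 0.28, 0.0943]
eef_rot: [0.707, 0.707, 0.0, -0.0]
contact_force: [-0.1, -0.7, -0.2]
opening: 0.456
finger_force: 0.0
```

jog_arm(
  turn=[
    [0,0,0],
    [0,0,0],
    [0,0,0],
    [0,0,0],
    [0,0,0],
    [0,0,0],
    [0,0,0],
    [0,0,0],
  ],
  translation=[
    [0,0,0],
    [0,0,0],
    [0,0,0],
    [0,0,0],
    [0,0,-0.01],
    [0,0,-0.04],
    [0,0,-0.09],
    [0,0,-0.1],
  ],
  grip=[1,1,1,1,1,1,1,1],
)

```text
clock: 5.55
tool_pos: [0.4847, 0.2808, 0.1978]
eef_rot: [0.707, 0.707, 0.003, 0.001]
contact_force: [0.4, 0.5, -0.3]
opening: 0.315
finger_force: 10.0
```

```bash
python3 - <<'E'
from h import *
s=r.get_state();print(s['opening']*88,s['finger_force']);go(.6635,.162,.1,0)
E
```

```text
27.70783440084804 9.999969969503582
shift [-0.1191  0.1783  0.0983] turn [ 0.0054 -0.0034 -0.0003] cur [0.4847 0.2808 0.1978] yawY -0.0 q7 -0.47 t 5.55
```

jog_arm(
  turn=[
    [0,0,0],
    [0,0,0],
    [0,0,0],
    [0,0,0],
    [0,0,0],
    [0,0,0],
    [0,0,0],
    [0,0,0],
  ],
  translation=[
    [-0.119,0.178,0],
    [-0.119,0.178,0],
    [-0.119,0.178,0],
    [-0.119,0.178,0],
    [-0.119,0.178,0.03],
    [-0.119,0.178,0.06],
    [-0.119,0.178,0.08],
    [-0.119,0.178,0.08],
  ],
  grip=[1,1,1,1,1,1,1,1],
)

```text
clock: 6.55
tool_pos: [0.6596, 0.1608, 0.1124]
eef_rot: [0.707, 0.707, -0.002, -0.001]
contact_force: [0.4, 0.4, 0.2]
opening: 0.316
finger_force: 10.0
```

```bash
python3 - <<'E'
from h import *
P=cams.camera_params('wrist');im=snap('wrist','w2.png')
m=comp(brown(im),proj(P,[.6635,.162,.005])[0]); print(proj(P,[.6635,.162,.009]),m.sum(),fit(P,m,'disc',1,(.6635,.162),0,.009))
go(.6635,.162,.1,0)
E
```

```text
[[323.25036683 246.5118686 ]] 6887 (array([0.66356147, 0.16193751, 0.14490712]), np.float64(0.5470699836998637))
shift [0.001  0.0027 0.0139] turn [-0.0008  0.0002  0.0001] cur [0.6608 0.161  0.1139] yawY 0.0 q7 -0.22 t 6.6
```

View pics/w2.png

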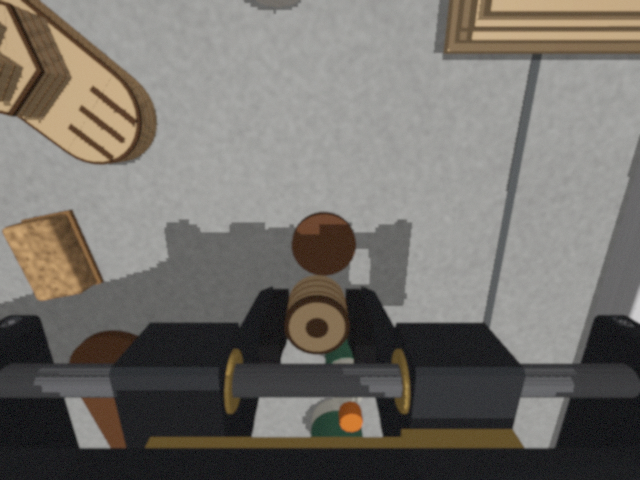

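The wrist view shows the plate at (324,243), clear and partly in shadow, and the held disc with its top centre at (317,327). I'll compute the offset between them.

```bash
cat >> h.py <<'E'

def plate_fit(P,im,n,p,z0=0,z1=.009,roi=None,plate=1):
    g=cv2.GaussianBlur(im,(3,3),0).astype(float)+1
    m=(g[...,0]/g[...,2]>1.3)&(g[...,0]-g[...,2]>8)
    if roi: k=np.zeros_like(m);k[roi[1]:roi[3],roi[0]:roi[2]]=1;m&=k
    m=cv2.morphologyEx(m.astype(np.uint8),cv2.MORPH_OPEN,np.ones((3,3),np.uint8))>0
    m=comp(m,proj(P,[*p,z1])[0]); v,u=np.nonzero(m)
    return fit(P,m,n,plate,p,z0,z1),(u.min(),u.max(),v.min(),v.max(),m.sum())
E
python3 - <<'E'
from h import *
P=cams.camera_params('wrist');im=cv2.imread('pics/w2.png')[:,:,::-1]
print(plate_fit(P,im,'disc',(.6635,.162),roi=(270,195,380,278)))
s=r.get_state()['tool_pos'];print(s,ray(P,(317,327),s[2]+.0017))
E
```

```text
((array([0.66502817, 0.16165267, 0.16084249]), np.float64(0.04643515614605309)), (np.int64(292), np.int64(355), np.int64(213), np.int64(277), np.int64(3161)))
[0.6607678  0.1610407  0.11394964] [[0.66038988 0.16189964]]
```

jog_arm(
  turn=[
    [0,0,0],
    [0,0,0],
    [0,0,0],
    [0,0,0],
    [0,0,0],
    [0,0,0],
    [0,0,0],
  ],
  translation=[
    [0,0.0045,0.03],
    [0,0.0045,0.06],
    [0,0.0045,0.072],
    [0,0.0045,0.077],
    [0,0.0045,0.079],
    [0,0.0045,0.08],
    [0,0.0045,0.08],
  ],
  grip=[1,1,1,1,1,1,1],
)

```text
clock: 7.48
tool_pos: [0.6658, 0.1612, 0.0348]
eef_rot: [0.707, 0.707, 0.0, 0.0]
contact_force: [0.1, -0.0, -0.2]
opening: 0.311
finger_force: 10.0
```

```bash
python3 - <<'E'
from h import *
P=cams.camera_params('wrist');im=snap('wrist'); go(.6645,.161,.0318,0); print(r.get_state()['contact_force'])
cv2.imwrite('pics/w3.png',cv2.resize(im[200:400,200:440,::-1],None,fx=3,fy=3))
print(proj(P,[[.665,.1617,.009],[.665,.1627,.033]]))
E
```

```text
shift [-0.0001 -0.0013  0.003 ] turn [ 0.0009 -0.0003 -0.    ] cur [0.6658 0.1611 0.0348] yawY -0.0 q7 -0.21 t 7.525
[-0.60475298  0.32350135  0.66951878]
[[315.96085261 297.48924133]
 [315.84498154 321.10712284]]
```

View pics/w3.png

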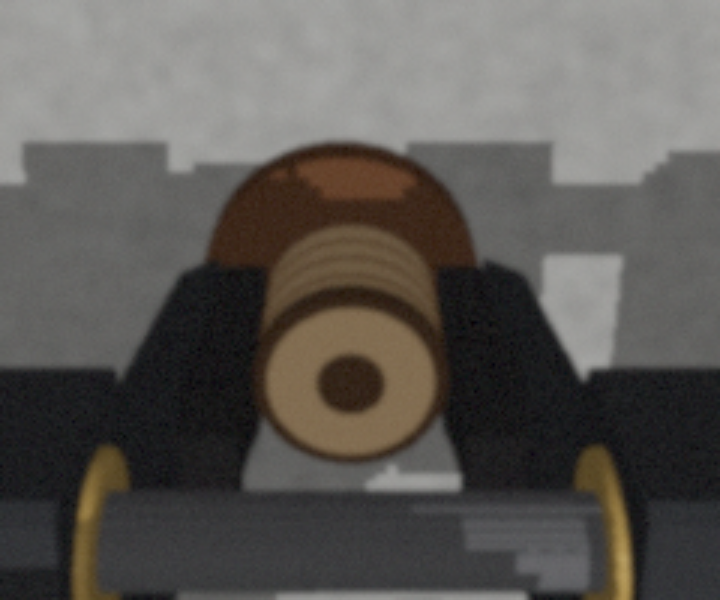

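```bash
python3 - <<'E'
from h import *
P=cams.camera_params('wrist');s=r.get_state()['tool_pos'];print(P['eye']-s)
def ext(n,plate,c,z):
    w=world(shape(n,plate),np.array([*c,0]));q=proj(P,np.c_[w,np.full(len(w),z)]);return np.round(np.r_[q.min(0),q.max(0)],1)
print('plate pred',ext('disc',1,(.6645,.1617),.009),'seen 269.3 247.7 358.3')
for z in(.033,.0365,.039): print('disc pred',z,ext('disc',0,(.6655,.161),z),'seen 285 296? 347.7 353.5')
E
```

```text
[-0.00038922  0.08214782  0.12718612]
plate pred [268.7 254.  361.6 337.4] seen 269.3 247.7 358.3
disc pred 0.033 [285.9 296.5 348.3 350.9] seen 285 296? 347.7 353.5
disc pred 0.0365 [285.2 300.4 349.1 355.8] seen 285 296? 347.7 353.5
disc pred 0.039 [284.7 303.3 349.6 359.4] seen 285 296? 347.7 353.5
```

```bash
python3 - <<'E'
from h import *
from scipy.optimize import least_squares
P=cams.camera_params('wrist');im=snap('wrist')
g=cv2.GaussianBlur(im,(3,3),0).astype(float)+1
m=(g[...,0]/g[...,2]>1.3)&(g[...,0]-g[...,2]>8)
E=[]
for u in range(285,347,4):
    v=np.nonzero(m[235:300,u])[0]; E.append((u,235+v.min()-.5))
for v in range(256,286,3):
    u=np.nonzero(m[v,255:375])[0]; E+=[(255+u.min()-.5,v),(255+u.max()+.5,v)]
print(E[::3])
for z in(.009,.0045):
  q=ray(P,E,z)
  for fix in(1,0):
    o=least_squares(lambda p:np.hypot(*(q-p[:2]).T)-(.024 if fix else p[2]),[.6645,.162,.024],loss='soft_l1',f_scale=.0005);print(z,np.round(o.x,4),np.abs(o.fun).max())
print(r.get_state()['tool_pos'])
E
```

```text
[(285, np.float64(256.5)), (297, np.float64(250.5)), (309, np.float64(247.5)), (321, np.float64(248.5)), (333, np.float64(251.5)), (345, np.float64(259.5)), (np.float64(282.5), 259), (np.float64(347.5), 262), (np.float64(274.5), 268), (np.float64(353.5), 271), (np.float64(271.5), 277), (np.float64(356.5), 280)]
0.009 [0.6637 0.1647 0.024 ] 0.0011068081627115117
0.009 [0.6637 0.1666 0.0225] 0.0003635047238948613
0.0045 [0.6636 0.1632 0.024 ] 0.000755285422735761
0.0045 [0.6636 0.1643 0.0232] 0.0003745460843579129
[0.6657494  0.16108669 0.03468362]
```

jog_arm(
  turn=[
    [0,0,0],
    [0,0,0],
    [0,0,0],
    [0,0,0],
    [0,0,0],
  ],
  translation=[
    [0.002,-0.002,0],
    [0.002,-0.002,0.001],
    [0.002,-0.002,0.002],
    [0.002,-0.002,0.0025],
    [0.002,-0.002,0.003],
  ],
  grip=[1,1,1,1,1],
)

```text
clock: 8.2
tool_pos: [0.6635, 0.163, 0.0312]
eef_rot: [0.707, 0.707, -0.0, -0.0]
contact_force: [-1.2, 0.5, 2.7]
opening: 0.316
finger_force: 10.0
```

jog_arm(
  turn=[
    [0,0,0],
    [0,0,0],
    [0,0,0],
    [0,0,0],
    [0,0,0],
    [0,0,0],
    [0,0,0],
    [0,0,0],
    [0,0,0],
  ],
  translation=[
    [0,0,0],
    [0,0,0],
    [0,0,0],
    [0,0,0],
    [0,0,-0.03],
    [0,0,-0.08],
    [0.0,0,-0.13],
    [-0.0,0,-0.16],
    [0,0,-0.16],
  ],
  grip=[0.5,0.5,0.4,0.3,0,0,0,0,0],
)

```text
clock: 9.32
tool_pos: [0.6652, 0.1634, 0.1942]
eef_rot: [0.707, 0.707, 0.003, 0.001]
contact_force: [0.5, -0.3, -1.1]
opening: 1.003
finger_force: 0.0
```

```bash
python3 - <<'E'
from h import *
P=cams.camera_params('wrist');im=snap('wrist','w4.png')
q=proj(P,[.6635,.163,.009])[0].astype(int);print(q)
cv2.imwrite('pics/c4.png',cv2.resize(im[q[1]-60:q[1]+60,q[0]-70:q[0]+70,::-1],None,fx=5,fy=5,interpolation=cv2.INTER_CUBIC))
go(.482,.2795,.2,np.deg2rad(-34.5))
E
```

```text
[314 220]
shift [ 0.1164 -0.1818 -0.0083] turn [ 0.0014 -0.0011  0.6021] cur [0.6638 0.1631 0.192 ] yawY -0.0 q7 -0.22 t 9.375
```

View pics/c4.png

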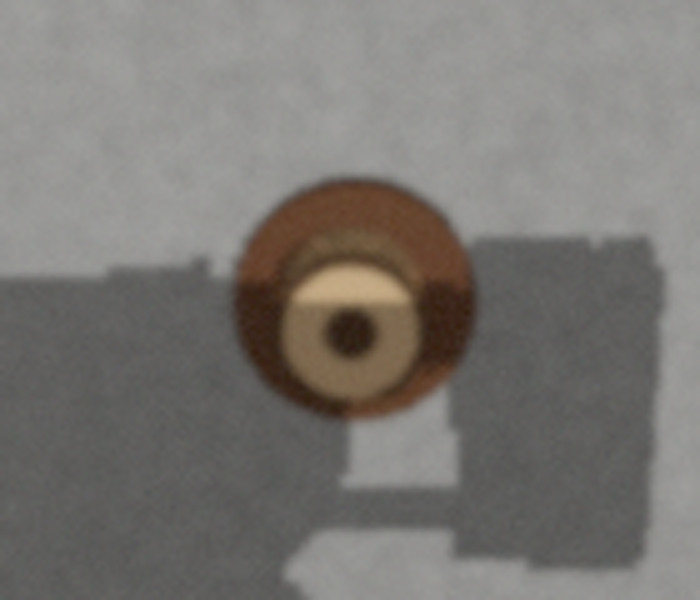

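The crop shows the disc resting inside its plate, with the dark centre at (350,332) and the plate outline spanning 235–475 × 177–417. I'll work out the residual.

```bash
cat >> h.py <<'E'

def edges(P,n,plate,p0,pts,z,free=False):
    """fit pose to outline points (pixels) on plane z by distance to outline"""
    from scipy.optimize import least_squares
    q=ray(P,pts,z); S=shape(n,plate)
    def f(p):
        c=(world(S,p)*1e4).astype(np.float32).reshape(-1,1,2)
        return [cv2.pointPolygonTest(c,(float(a*1e4),float(b*1e4)),True)/1e4 for a,b in q]
    o=least_squares(f,p0,x_scale=[.01,.01,.1],diff_step=1e-4,loss='soft_l1',f_scale=.001);return o.x,np.abs(o.fun).mean()
E
python3 - <<'E'
from h import *
P=cams.camera_params('wrist'); f=lambda c:np.array([244,160])+(np.atleast_2d(c)+.5)/5-.5
c=lambda e,z:ray(P,f(e),z)
d=c([(281,332),(420,332),(350,403)],.033);print('disc',d, 'centre',(d[0,0]+d[1,0])/2,d[2,1]+.014,'w',d[1,0]-d[0,0],'dot',c((350,332),.033))
d=c([(235,297),(475,297),(355,417)],.009);print('plate',d,'centre',(d[0,0]+d[1,0])/2,d[2,1]+.024,'w',d[1,0]-d[0,0]); print('far edge z0',c((355,177),0)-[0,.024],c((355,177),.009)-[0,.024])
E
```

```text
disc [[0.64828697 0.16452201]
 [0.67326421 0.16448767]
 [0.66062991 0.15107385]] centre 0.6607755901379249 0.1650738517255274 w 0.024977242175010406 dot [[0.66068519 0.16450496]]
plate [[0.63824856 0.1647919 ]
 [0.68467105 0.16472916]
 [0.66138045 0.14025641]] centre 0.6614598075312387 0.16425640674803613 w 0.04642248651547476
far edge z0 [[0.66147941 0.16248284]] [[0.66153207 0.16413959]]
```

The disc is within about 1 mm of centre. Next is the cross.

jog_arm(
  turn=[
    [0,0,0.602],
    [0,0,0.602],
    [0,0,0.602],
    [0,0,0.602],
    [0,0,0.602],
    [0,0,0.602],
    [0,0,0.602],
  ],
  translation=[
    [0.1165,-0.182,-0.008],
    [0.1165,-0.182,-0.008],
    [0.1165,-0.182,-0.008],
    [0.1165,-0.182,-0.008],
    [0.1165,-0.182,-0.008],
    [0.1165,-0.182,-0.008],
    [0.1165,-0.182,-0.008],
  ],
  grip=[0,0,0,0,0,0,0],
)

```text
clock: 10.25
tool_pos: [0.4829, 0.278, 0.1988]
eef_rot: [0.886, 0.465, 0.0, 0.001]
contact_force: [0.8, -0.5, -0.3]
opening: 0.998
finger_force: 0.0
```

```bash
python3 - <<'E'
from h import *
P=cams.camera_params('wrist');im=snap('wrist','w5.png')
q=proj(P,[.482,.28,.072])[0].astype(int);o=[q[0]-65,q[1]-50];print(o)
cv2.imwrite('pics/c5.png',cv2.resize(im[o[1]:o[1]+110,o[0]:o[0]+130,::-1],None,fx=5,fy=5,interpolation=cv2.INTER_CUBIC))
go(.482,.2795,.2,np.deg2rad(-34.5))
E
```

```text
[np.int64(249), np.int64(186)]
shift [ 0.0007 -0.0014 -0.001 ] turn [ 0.0009  0.0002 -0.0022] cur [0.4828 0.2781 0.199 ] yawY -0.604 q7 -0.9 t 10.3
```

View pics/c5.png

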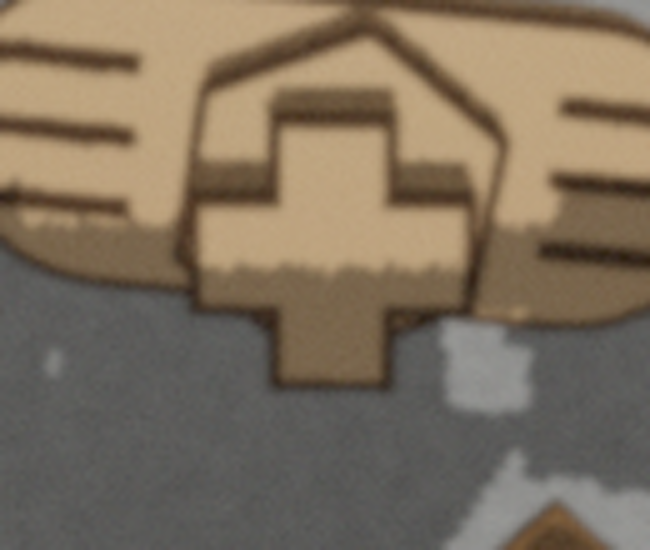

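```bash
python3 - <<'E'
from h import *
P=cams.camera_params('wrist'); f=lambda c:np.array([249,186])+(np.atleast_2d(c)+.5)/5-.5
pts=[(195,230),(195,280),(470,230),(470,280),(300,122),(370,122),(300,386),(365,386),(230,203),(430,203),(230,310),(430,311),(274,160),(392,160),(274,350),(389,350)]
x,e=edges(P,'cross',0,[.482,.28,-.604],f(pts),.072);print(np.round(x,4),e)
go(*x[:2],.0695,x[2])
E
```

```text
[ 0.4817  0.2798 -0.6112] 0.0007423872014602926
shift [ 0.0007 -0.002   0.1295] turn [0.0009 0.0002 0.0069] cur [0.4828 0.2781 0.199 ] yawY -0.604 q7 -0.9 t 10.3
```

jog_arm(
  turn=[
    [0,0,0.007],
    [0,0,0.007],
    [0,0,0.007],
    [0,0,0.007],
    [0,0,0.007],
    [0,0,0.007],
    [0,0,0.007],
    [0,0,0.007],
    [0,0,0.007],
    [0,0,0.007],
    [0,0,0.007],
    [0,0,0.007],
    [0,0,0.007],
    [0,0,0.007],
    [0,0,0.007],
  ],
  translation=[
    [0.001,-0.002,0.05],
    [0.001,-0.002,0.1],
    [0.001,-0.002,0.12],
    [0.001,-0.002,0.129],
    [0.001,-0.002,0.129],
    [0.001,-0.002,0.129],
    [0.001,-0.002,0.129],
    [0.001,-0.002,0.129],
    [0.001,-0.002,0.129],
    [0.001,-0.002,0.129],
    [0.001,-0.002,0.129],
    [0.001,-0.002,0.12],
    [0.001,-0.002,0.08],
    [0.001,-0.002,0.02],
    [0.001,-0.002,0],
  ],
  grip=[0,0,0,0,0,1,1,1,1,1,1,1,1,1,1],
  force=12,
)

```text
clock: 12.18
tool_pos: [0.4819, 0.2819, 0.2029]
eef_rot: [0.887, 0.462, 0.003, -0.0]
contact_force: [1.3, -0.5, -0.5]
opening: 0.522
finger_force: 12.0
```

```bash
python3 - <<'E'
from h import *
s=r.get_state();print(s['opening']*88,s['finger_force']);go(.664,-.149,.2,.436); go(.664,-.149,.2,.436-np.pi/2)
E
```

```text
45.90362048923619 11.999961286783218
shift [-0.2492  0.396   0.0026] turn [ 0.0048 -0.0033 -1.0454] cur [0.4819 0.2819 0.2029] yawY -0.609 q7 -0.9 t 12.175
shift [-0.2492  0.396   0.0026] turn [ 0.001  -0.0056  0.5254] cur [0.4819 0.2819 0.2029] yawY -0.609 q7 -0.9 t 12.175
```

jog_arm(
  turn=[
    [0,0,0.525],
    [0,0,0.525],
    [0,0,0.525],
    [0,0,0.525],
    [0,0,0.525],
    [0,0,0.525],
    [0,0,0.525],
    [0,0,0.525],
    [0,0,0.525],
    [0,0,0.525],
    [0,0,0.525],
    [0,0,0.525],
  ],
  translation=[
    [-0.249,0.396,0],
    [-0.249,0.396,0],
    [-0.249,0.396,0],
    [-0.249,0.396,0],
    [-0.249,0.396,0],
    [-0.249,0.396,0],
    [-0.249,0.396,0],
    [-0.249,0.396,0],
    [-0.249,0.396,0],
    [-0.249,0.396,0],
    [-0.249,0.396,0.0],
    [-0.249,0.396,0.0],
  ],
  grip=[1,1,1,1,1,1,1,1,1,1,1,1],
)

```text
clock: 13.68
tool_pos: [0.6627, -0.1477, 0.1993]
eef_rot: [0.976, 0.218, -0.0, -0.0]
contact_force: [0.0, -0.5, 0.2]
opening: 0.52
finger_force: 12.0
```

```bash
python3 - <<'E'
from h import *
snap('top'); P=cams.camera_params('wrist');im=snap('wrist','w6.png')
print(P['eye'].tolist(),P['orientation'].tolist())
go(.664,-.149,.1,.436)
q=proj(P,[.664,-.149,.009])[0];print(q)
u,v=q.astype(int)
print(plate_fit(P,im,'cross',(.664,-.149),roi=(u-75,v-75,u+75,v+75)))
E
```

```text
[0.7370434759834824, -0.11332767305806893, 0.32649488888545847] [-0.1343827473096218, 0.08673565553804849, -0.5298943488568892, 0.8328446327697843]
shift [0.0009 0.0011 0.0993] turn [-2.0000e-04 -3.0000e-04 -1.5689e+00] cur [ 0.6627 -0.1484  0.1993] yawY -1.133 q7 -0.68 t 13.775
[318.8584219  217.30919787]
((array([ 0.66343568, -0.14776981,  0.43093662]), np.float64(0.04710903129067867)), (np.int64(285), np.int64(351), np.int64(183), np.int64(247), np.int64(3615)))
```

View pics/w6.png

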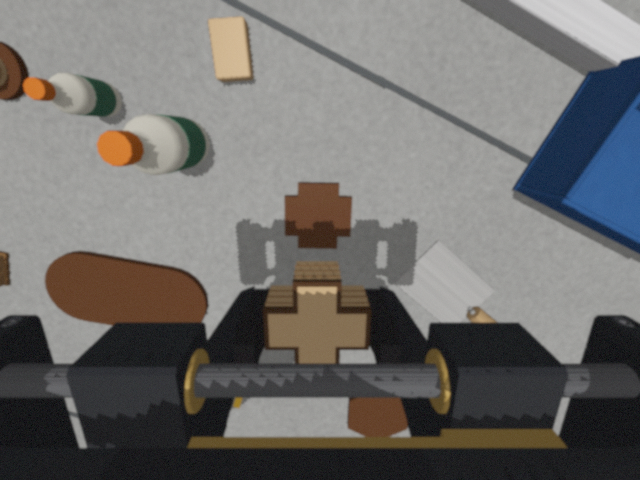

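The wrist view shows the cross plate at (318,215), aligned with the held cross at (317,325). The bottles are well clear, at (150,145) and (75,92).

```bash
python3 - <<'E'
from h import *
P=cams.camera_params('wrist');im=cv2.imread('pics/w6.png')[:,:,::-1]; s=r.get_state()['tool_pos']
# light top face of held cross: bounds measured on the picture
pts=[(265.5,335),(369.5,335),(265.5,345),(369.5,345),(296,300),(340,300)]
g=im.astype(int); print([g[350,u].tolist() for u in range(262,272,2)])
x,e=edges(P,'cross',0,[*s[:2],-1.133],[(265.5,325),(369,325),(265.5,340),(369,340),(305,286.5),(330,286.5),(280,308),(355,308),(280,347),(355,347),(296,298),(340,298)],s[2]+.002);print(np.round(x,4),e)
T=R.from_quat(r.get_state()['eef_rot']); print('held offset in tool',T.inv().apply([*(x[:2]-s[:2]),0]))
print('tip calc',T.inv().apply(np.array([.6637,-.1477,0])-[*x[:2],0]))
E
```

```text
[[59, 60, 60], [96, 94, 92], [87, 86, 83], [86, 84, 81], [88, 86, 82]]
[ 0.6624 -0.1486 -1.1375] 0.0007827066983368485
held offset in tool [-3.97434517e-04  1.19064993e-05 -3.08949593e-08]
tip calc [ 1.54371710e-03 -2.17114684e-04  1.80895816e-07]
```

jog_arm(
  turn=[
    [0,0,0.003],
    [0,0,0.003],
    [0,0,0.003],
    [0,0,0.003],
    [0,0,0.003],
    [0,0,0.003],
    [0,0,0.003],
    [0,0,0.003],
    [0,0,0.003],
  ],
  translation=[
    [0.0012,0,0.05],
    [0.0012,0,0.1],
    [0.0012,0,0.14],
    [0.0012,0,0.158],
    [0.0012,0,0.163],
    [0.0012,0,0.165],
    [0.0012,0,0.166],
    [0.0012,0,0.167],
    [0.0012,0,0.1675],
  ],
  grip=[1,1,1,1,1,1,1,1,1],
)

```text
clock: 14.9
tool_pos: [0.6641, -0.1488, 0.0322]
eef_rot: [0.977, 0.215, 0.0, 0.0]
contact_force: [0.5, -0.3, -0.4]
opening: 0.521
finger_force: 12.0
```

```bash
python3 - <<'E'
from h import *
print(r.get_state()['contact_force']);go(.6637,-.1477,.031,.434)
E
```

```text
[ 0.5200478  -0.25079797 -0.44374548]
shift [ 0.0001 -0.0012  0.0012] turn [-2.0000e-04 -8.0000e-04  1.5706e+00] cur [ 0.6641 -0.1488  0.0322] yawY -1.137 q7 -0.62 t 14.9
```

jog_arm(
  turn=[
    [0,0,0],
    [0,0,0],
    [0,0,0],
  ],
  translation=[
    [0,-0.001,0.0005],
    [0,-0.001,0.001],
    [0,-0.001,0.0015],
  ],
  grip=[1,1,1],
)

```text
clock: 15.28
tool_pos: [0.6636, -0.148, 0.0314]
eef_rot: [0.977, 0.215, 0.0, 0.0]
contact_force: [-1.6, -0.1, 10.4]
opening: 0.521
finger_force: 12.0
```

jog_arm(
  turn=[
    [0,0,0],
    [0,0,0],
    [0,0,0],
    [0,0,0],
    [0,0,0],
    [0,0,0],
    [0,0,0],
    [0,0,0],
    [0,0,0],
    [0,0,0],
  ],
  translation=[
    [0,0,0],
    [0,0,0],
    [0,0,0],
    [0,0,0],
    [0,0,-0.03],
    [0,0,-0.08],
    [0,0,-0.13],
    [0,0,-0.16],
    [0,0,-0.16],
    [0,0,-0.16],
  ],
  grip=[0.2,0.2,0.1,0,0,0,0,0,0,0],
)

```text
clock: 16.52
tool_pos: [0.6627, -0.1474, 0.189]
eef_rot: [0.977, 0.215, -0.001, -0.001]
contact_force: [-0.8, -0.8, -0.3]
opening: 0.998
finger_force: 0.0
```

```bash
python3 - <<'E'
from h import *
import json
P=cams.camera_params('wrist');im=snap('wrist','w7.png')
q=proj(P,[.664,-.148,.009])[0].astype(int);o=[q[0]-60,q[1]-50];print(o)
json.dump(dict(fx=P['fx'],fy=P['fy'],cx=P['cx'],cy=P['cy'],eye=P['eye'].tolist(),orientation=P['orientation'].tolist()),open('P7.json','w'))
cv2.imwrite('pics/c7.png',cv2.resize(im[o[1]:o[1]+110,o[0]:o[0]+120,::-1],None,fx=5,fy=5,interpolation=cv2.INTER_CUBIC))
go(.484,.2805,.2,np.deg2rad(-13.5)); go(.484,.2805,.2,np.deg2rad(46.5));go(.484,.2805,.2,np.deg2rad(-73.5)); print(r.get_state()['q'])
E
```

```text
[np.int64(258), np.int64(169)]
shift [ 0.0179 -0.4632 -0.0105] turn [-0.003   0.001  -0.9013] cur [ 0.6625 -0.1473  0.1885] yawY -1.137 q7 -0.67 t 16.575
shift [ 0.0179 -0.4632 -0.0105] turn [-6.0000e-04  3.2000e-03  1.1931e+00] cur [ 0.6625 -0.1473  0.1885] yawY -1.137 q7 -0.67 t 16.575
shift [ 0.0179 -0.4632 -0.0105] turn [-0.002   0.0023  0.1459] cur [ 0.6625 -0.1473  0.1885] yawY -1.137 q7 -0.67 t 16.575
[-0.03423901  0.87301383  0.37676157  1.46511863 -0.37558593  0.87836336
 -0.67468746]
```

View pics/c7.png

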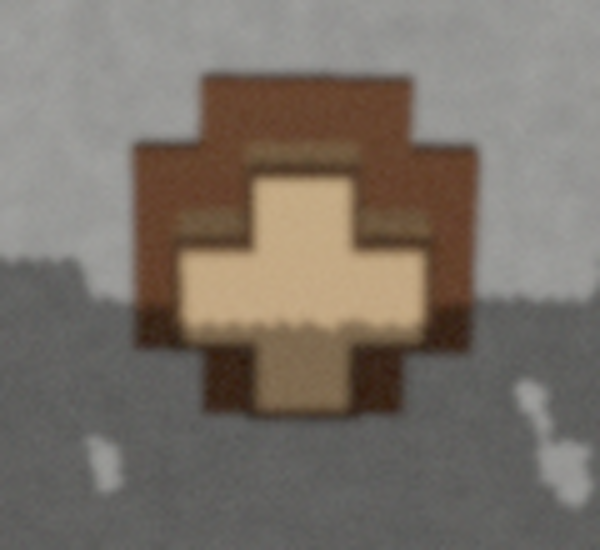

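```bash
python3 - <<'E'
from h import *
import json
P=json.load(open('P7.json')); f=lambda c:np.array([258,169])+(np.atleast_2d(c)+.5)/5-.5
a=[(135,200),(135,300),(474,200),(473,300),(203,110),(412,110),(205,385),(403,385),(220,412),(390,412),(160,348),(450,350)]
b=[(178,280),(178,320),(430,280),(427,320),(252,200),(355,200),(255,380),(352,380),(270,413),(340,413),(200,342),(410,342),(270,174),(335,174),(205,248),(405,248)]
xa,e=edges(P,'cross',1,[.664,-.148,-1.137],f(a),.009);print(xa,e)
xa2,e=edges(P,'cross',1,[.664,-.148,-1.137],f(a+[(240,80),(380,80),(165,150),(445,152)]),.009);print(xa2,e)
xb,e=edges(P,'cross',0,[.664,-.148,-1.137],f(b),.033);print(xb,e)
T=R.from_quat(r.get_state()['eef_rot']);
for x in(xa,xa2):print('diff tool',T.inv().apply([*(xb-x)[:2],0])*1e3)
E
```

```text
[ 0.66472456 -0.14744573 -1.14514471] 0.0003987455139497221
[ 0.66443008 -0.14757871 -1.14471882] 0.00043728497438456383
[ 0.66260938 -0.14804771 -1.13752769] 0.0009732674054055754
diff tool [-2.17225094 -0.34304377  0.00547652]
diff tool [-1.84915087 -0.33989112  0.00476715]
```

The cross sits about 1.8 mm towards −tool x. There is plenty of time, so I'll re-grip it and nudge it over.

jog_arm(
  turn=[
    [0,0,0],
    [0,0,0],
    [0,0,0],
    [0,0,0],
    [0,0,0],
    [0,0,0],
    [0,0,0],
    [0,0,0],
    [0,0,0],
    [0,0,0],
    [0,0,0],
    [0,0,0],
    [0,0,0],
    [0,0,0],
    [0,0,0],
    [0,0,0],
    [0,0,0],
  ],
  translation=[
    [0,0,0.05],
    [0,0,0.1],
    [0,0,0.14],
    [0,0,0.156],
    [0,0,0.159],
    [0,0,0.159],
    [0,0,0.159],
    [0,0,0.159],
    [0,0,0.159],
    [0,0,0.159],
    [0,0,0.158],
    [0,0,0.156],
    [0.0018,0.0003,0.156],
    [0.0018,0.0003,0.156],
    [0.0018,0.0003,0.1575],
    [0.0018,0.0003,0.1585],
    [0.0018,0.0003,0.159],
  ],
  grip=[0,0,0,0,0,1,1,1,1,1,1,1,1,1,1,1,1],
)

```text
clock: 18.7
tool_pos: [0.6651, -0.1474, 0.0316]
eef_rot: [0.977, 0.215, -0.0, -0.0]
contact_force: [-2.7, 1.3, 5.8]
opening: 0.518
finger_force: 12.0
```

jog_arm(
  turn=[
    [0,0,0],
    [0,0,0],
    [0,0,0],
    [0,0,0],
    [0,0,0],
    [0,0,0],
    [0,0,0],
    [0,0,0],
    [0,0,0],
    [0,0,0],
  ],
  translation=[
    [0,0,0],
    [0,0,0],
    [0,0,0],
    [0,0,0],
    [0,0,-0.03],
    [0,0,-0.08],
    [0,0,-0.13],
    [0,0,-0.168],
    [0,0,-0.168],
    [0,0,-0.168],
  ],
  grip=[0.2,0.2,0.1,0,0,0,0,0,0,0],
)

```text
clock: 19.95
tool_pos: [0.6646, -0.147, 0.1984]
eef_rot: [0.977, 0.215, -0.001, -0.001]
contact_force: [-0.2, -0.8, -0.8]
opening: 0.994
finger_force: 0.0
```

```bash
python3 - <<'E'
from h import *
P=cams.camera_params('wrist');im=snap('wrist','w8.png')
g=cv2.GaussianBlur(im,(3,3),0).astype(int); o=proj(P,[.664,-.148,.02])[0].astype(int)
# edges by brightness along the columns through the far/near arm bottoms
q=proj(P,[.6644,-.1476,.009])[0];q2=proj(P,[.6644,-.1476,.033])[0];print(q,q2)
b=(g[...,0]-g[...,2]>25)&(g[...,0]>95); br=(g[...,0]/(g[...,2]+1)>1.25)&(g[...,0]-g[...,2]>8)
def run(m,u,v0,v1):
    v=np.nonzero(m[v0:v1,u])[0]; return (v0+v.min()-.5,v0+v.max()+.5) if len(v) else None
c=int(round(q[0])); v=int(q[1])
print('plate near arm cols',[run(br,c+d,v-45,v+50) for d in(-28,-25,25,28)],'mid',[run(br,c+d,v-50,v+50) for d in(-15,15)])
l=(g.sum(2)>260)&(g[...,0]-g[...,2]>20); print('cross',[run(l,c+d,v-20,v+50) for d in(-18,-15,15,18)],[run(l,c+d,v-30,v+50) for d in (-5,5)])
def runh(m,v,u0,u1):
    u=np.nonzero(m[v,u0:u1])[0]; return u0+u.min()-.5,u0+u.max()+.5
print('h',runh(br,v-15,c-50,c+50), runh(l,v+8,c-30,c+31))
go(.484,.2805,.2,np.deg2rad(-43.5))
E
```

```text
[318.1023605  218.50691017] [318.12699757 225.12273357]
plate near arm cols [(np.float64(197.5), np.float64(237.5)), (np.float64(197.5), np.float64(237.5)), (np.float64(197.5), np.float64(238.5)), (np.float64(197.5), np.float64(238.5))] mid [(np.float64(184.5), np.float64(249.5)), (np.float64(184.5), np.float64(250.5))]
cross [(np.float64(215.5), np.float64(234.5)), (np.float64(210.5), np.float64(234.5)), (np.float64(210.5), np.float64(234.5)), (np.float64(211.5), np.float64(234.5))] [(np.float64(201.5), np.float64(247.5)), (np.float64(201.5), np.float64(247.5))]
h (np.float64(284.5), np.float64(351.5)) (np.float64(293.5), np.float64(341.5))
shift [ 0.0161 -0.4636 -0.0014] turn [-0.0024  0.0015 -0.3776] cur [ 0.6643 -0.1468  0.1977] yawY -1.137 q7 -0.68 t 20.0
```

jog_arm(
  turn=[
    [0,0,-0.377],
    [0,0,-0.377],
    [0,0,-0.377],
    [0,0,-0.377],
    [0,0,-0.377],
    [0,0,-0.377],
    [0,0,-0.377],
    [0,0,-0.377],
    [0,0,-0.377],
    [0,0,-0.377],
    [0,0,-0.377],
  ],
  translation=[
    [0.016,-0.4635,-0.001],
    [0.016,-0.4635,-0.001],
    [0.016,-0.4635,-0.001],
    [0.016,-0.4635,-0.001],
    [0.016,-0.4635,-0.001],
    [0.016,-0.4635,-0.001],
    [0.016,-0.4635,-0.001],
    [0.016,-0.4635,-0.001],
    [0.016,-0.4635,-0.001],
    [0.016,-0.4635,-0.001],
    [0.016,-0.4635,-0.001],
  ],
  grip=[0,0,0,0,0,0,0,0,0,0,0],
)

```text
clock: 21.38
tool_pos: [0.4858, 0.2776, 0.2]
eef_rot: [0.92, 0.393, -0.0, 0.001]
contact_force: [0.1, 0.3, -0.0]
opening: 1.001
finger_force: 0.0
```

```bash
python3 - <<'E'
from h import *
P=cams.camera_params('wrist');im=snap('wrist','w9.png')
q=proj(P,[.484,.2805,.048])[0].astype(int);o=[q[0]-65,q[1]-55];print(o)
cv2.imwrite('pics/c9.png',cv2.resize(im[o[1]:o[1]+115,o[0]:o[0]+130,::-1],None,fx=5,fy=5,interpolation=cv2.INTER_CUBIC))
go(.484,.2805,.2,np.deg2rad(-43.5))
E
```

```text
[np.int64(248), np.int64(173)]
shift [ 0.0007 -0.003   0.0002] turn [ 0.0008  0.0005 -0.0039] cur [0.4857 0.2779 0.2002] yawY -0.763 q7 -0.99 t 21.425
```

View pics/c9.png

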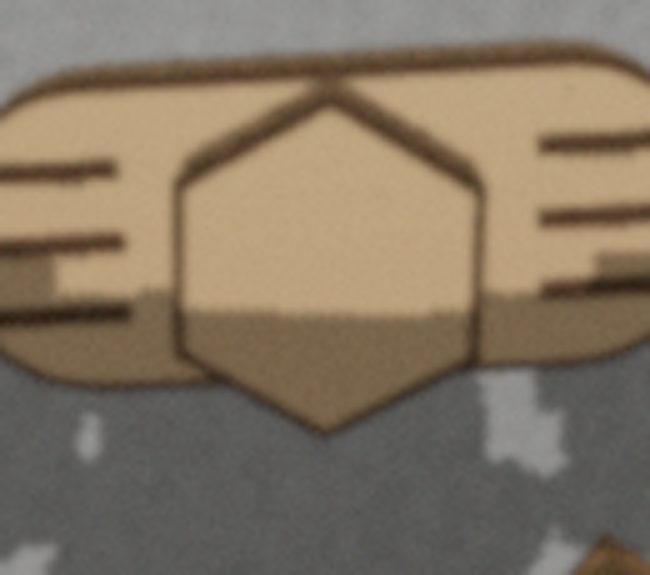

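The hexagon is clean: corners at (180,185), (330,102), (482,190), (475,358), (327,433) and (178,352), already close to square with the fingers.

```bash
python3 - <<'E'
from h import *
P=cams.camera_params('wrist'); f=lambda c:np.array([248,173])+(np.atleast_2d(c)+.5)/5-.5
C=np.array([(179,185),(330,102),(482,190),(476,358),(327,434),(177,352)],float)
pts=np.vstack([C+(np.roll(C,-1,0)-C)*t for t in(.2,.4,.6,.8)])
x,e=edges(P,'hex',0,[.484,.2805,-.76],f(pts),.048);print(np.round(x,4),e)
# oblong straight flanks, top face: upper edge and lower edge
a=ray(P,f([(100,88),(560,68)]),.024);print(a,np.arctan2(*(a[1]-a[0])[::-1]))
go(*x[:2],.046,x[2])
E
```

```text
[ 0.4843  0.2815 -0.7823] 0.000622387609868286
[[0.47353939 0.33133914]
 [0.53707915 0.27553192]] -0.7206982060004113
shift [ 0.0016 -0.0037  0.1542] turn [0.0008 0.0005 0.0192] cur [0.4857 0.2779 0.2002] yawY -0.763 q7 -0.99 t 21.425
```

jog_arm(
  turn=[
    [0,0,0.019],
    [0,0,0.019],
    [0,0,0.019],
    [0,0,0.019],
    [0,0,0.019],
    [0,0,0.019],
    [0,0,0.019],
    [0,0,0.019],
    [0,0,0.019],
    [0,0,0.019],
    [0,0,0.019],
    [0,0,0.019],
    [0,0,0.019],
    [0,0,0.019],
    [0,0,0.019],
  ],
  translation=[
    [0.0015,-0.0035,0.05],
    [0.0015,-0.0035,0.1],
    [0.0015,-0.0035,0.14],
    [0.0015,-0.0035,0.1535],
    [0.0015,-0.0035,0.1535],
    [0.0015,-0.0035,0.1535],
    [0.0015,-0.0035,0.1535],
    [0.0015,-0.0035,0.1535],
    [0.0015,-0.0035,0.1535],
    [0.0015,-0.0035,0.1535],
    [0.0015,-0.0035,0.15],
    [0.0015,-0.0035,0.12],
    [0.0015,-0.0035,0.06],
    [0.0015,-0.0035,0],
    [0.0015,-0.0035,0],
  ],
  grip=[0,0,0,0,0,1,1,1,1,1,1,1,1,1,1],
  force=15,
)

```text
clock: 23.3
tool_pos: [0.4858, 0.2844, 0.2043]
eef_rot: [0.923, 0.386, 0.004, -0.001]
contact_force: [1.2, -0.8, -1.3]
opening: 0.609
finger_force: 15.0
```

```bash
python3 - <<'E'
from h import *
s=r.get_state();print(s['opening']*88,s['finger_force']);
im=snap('top');P=cams.camera_params('top')
print(fit(P,comp(brown(im),proj(P,[.468,-.323,.009])[0]),'hex',1,(.468,-.323),0,.009))
print(plate_fit(P,im,'hex',(.468,-.323)),plate_fit(P,im,'oblong',(.497,.001)))
for k in range(3): go(.468,-.322,.2,.961-k*np.pi/3)
E
```

```text
53.61572989877919 14.99998067272827
(array([ 0.4681133 , -0.32228786, -0.08714136]), np.float64(0.06556844044651566))
((array([ 0.46850391, -0.32125478, -0.06106865]), np.float64(0.10696260921473921)), (np.int64(455), np.int64(492), np.int64(228), np.int64(263), np.int64(1029))) ((array([ 0.49730094,  0.00146103, -1.33075269]), np.float64(0.06246453358941906)), (np.int64(279), np.int64(358), np.int64(205), np.int64(250), np.int64(2685)))
shift [-0.4426  0.4142  0.0005] turn [-0.002  -0.0035  1.4018] cur [0.4841 0.2839 0.2018] yawY -0.779 q7 -1.0 t 23.35
shift [-0.4426  0.4142  0.0005] turn [ 0.0019 -0.0033 -0.6926] cur [0.4841 0.2839 0.2018] yawY -0.779 q7 -1.0 t 23.35
shift [-0.4426  0.4142  0.0005] turn [-0.     -0.0037  0.3546] cur [0.4841 0.2839 0.2018] yawY -0.779 q7 -1.0 t 23.35
```

jog_arm(
  turn=[
    [0,0,0.355],
    [0,0,0.355],
    [0,0,0.355],
    [0,0,0.355],
    [0,0,0.355],
    [0,0,0.355],
    [0,0,0.355],
    [0,0,0.355],
    [0,0,0.355],
    [0,0,0.355],
    [0,0,0.355],
    [0,0,0.355],
    [0,0,0.355],
    [0,0,0.355],
  ],
  translation=[
    [-0.4425,0.414,0],
    [-0.4425,0.414,0],
    [-0.4425,0.414,0],
    [-0.4425,0.414,0],
    [-0.4425,0.414,0],
    [-0.4425,0.414,0],
    [-0.4425,0.414,0],
    [-0.4425,0.414,0],
    [-0.4425,0.414,0],
    [-0.4425,0.414,0],
    [-0.4425,0.414,0],
    [-0.4425,0.414,0],
    [-0.4425,0.414,0],
    [-0.4425,0.414,0],
  ],
  grip=[1,1,1,1,1,1,1,1,1,1,1,1,1,1],
)

```text
clock: 25.1
tool_pos: [0.4675, -0.3208, 0.1999]
eef_rot: [0.976, 0.218, -0.0, -0.001]
contact_force: [0.4, 1.1, -0.6]
opening: 0.609
finger_force: 15.0
```

```bash
python3 - <<'E'
from h import *
snap('top'); P=cams.camera_params('wrist');im=snap('wrist','w10.png')
q=proj(P,[.468,-.322,.009])[0];print(q); u,v=q.astype(int)
(x,e),b=plate_fit(P,im,'hex',(.468,-.322),roi=(u-75,v-75,u+75,v+40)); print(x,e,b)
go(*x[:2],.0315,x[2]);go(*x[:2],.0315,x[2]-np.pi/3);go(*x[:2],.0315,x[2]+np.pi/3)
m=models.masks_of('wrist','hex_layer_center');print([(d['p'],d['pixels'].sum(),[a.mean() for a in np.nonzero(d['pixels'])]) for d in m])
E
```

```text
[318.49833731 217.69950634]
[ 0.46813606 -0.32166634  0.93214638] 0.04350894300597907 (np.int64(282), np.int64(356), np.int64(174), np.int64(256), np.int64(4730))
shift [0.0006 0.0005 0.1687] turn [-4.0000e-04  0.0000e+00  1.0768e+00] cur [ 0.4674 -0.3215  0.2002] yawY -1.133 q7 -0.29 t 25.2
shift [0.0006 0.0005 0.1687] turn [-2.0000e-04 -3.0000e-04 -1.0176e+00] cur [ 0.4674 -0.3215  0.2002] yawY -1.133 q7 -0.29 t 25.2
shift [0.0006 0.0005 0.1687] turn [-0.0004 -0.0002  0.0296] cur [ 0.4674 -0.3215  0.2002] yawY -1.133 q7 -0.29 t 25.2
[(0.64, np.int64(12311), [np.float64(311.8047274794899), np.float64(316.2557062789375)])]
```

View pics/w10.png

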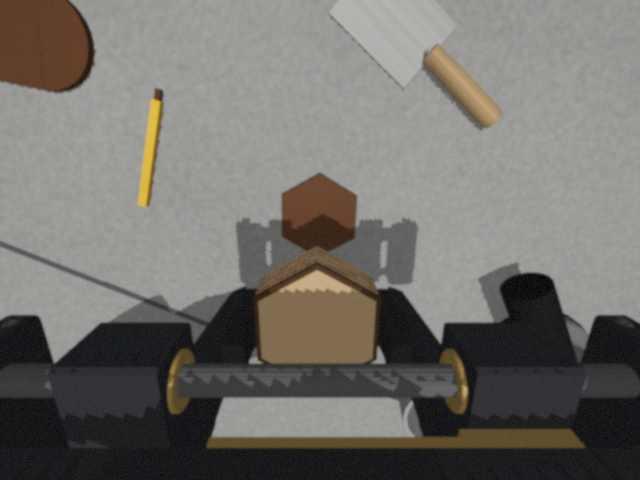

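The wrist view shows the hex plate at (319,212), with its near corner hidden by the held hexagon (corner at (317,247)). I'll fit only the unobstructed rows.

```bash
cat >> h.py <<'E'

def clipfit(P,im,n,plate,p0,z0,z1,box):
    """silhouette fit inside box (u0,v0,u1,v1) only"""
    from scipy.optimize import minimize
    g=cv2.GaussianBlur(im,(3,3),0).astype(float)+1; u0,v0,u1,v1=box; k=4
    s=np.clip((g[...,0]/g[...,2]-1.3)*10+.5,0,1).astype(np.float32)[v0:v1,u0:u1]
    M=cv2.resize(s,None,fx=k,fy=k)>.5
    M=cv2.morphologyEx(M.astype(np.uint8),cv2.MORPH_CLOSE,np.ones((9,9),np.uint8))>0
    pts=shape(n,plate); S=M.shape
    def f(p): m=render(P,pts,p,z0,z1,S,np.array([u0,v0]),k)>0; return (m^M).sum()/max(1,M.sum())
    s0=np.array(p0,float)
    o=minimize(f,s0,method='Nelder-Mead',options=dict(initial_simplex=s0+np.array([[0,0,0],[.005,0,0],[0,.005,0],[0,0,.08]]),xatol=5e-5,fatol=1e-5))
    return o.x,o.fun
E
python3 - <<'E'
from h import *
P=cams.camera_params('wrist');im=cv2.imread('pics/w10.png')[:,:,::-1]; s=r.get_state();t=s['tool_pos']
for box in((255,150,385,238),(255,150,385,232)):
    x,e=clipfit(P,im,'hex',1,[.468,-.322,-1.12],0,.009,box);print(np.round(x,4),e)
y,e=edges(P,'hex',0,[*t[:2],-1.133],[(257,310),(257,340),(378,310),(378,340),(272,286),(302,269),(333,268),(360,284),(285,279),(347,277)],t[2]+.0015);print('held',y,e)
T=R.from_quat(s['eef_rot']);print('held offs',T.inv().apply([*(y[:2]-t[:2]),0]),'move',T.inv().apply([*(x[:2]-t[:2]),0]))
E
```

```text
[ 0.468  -0.3224 -1.1596] 0.015874514246157236
[ 0.4679 -0.3226 -1.1512] 0.01517587407027896
held [ 0.46764375 -0.32170582 -1.1388173 ] 0.00032708679551298305
held offs [2.41618844e-04 1.04256603e-04 2.82562165e-08] move [ 1.12390179e-04  1.05035876e-03 -1.71820281e-07]
```

jog_arm(
  turn=[
    [0,0,0.012],
    [0,0,0.012],
    [0,0,0.012],
    [0,0,0.012],
    [0,0,0.012],
    [0,0,0.012],
    [0,0,0.012],
    [0,0,0.012],
    [0,0,0.012],
  ],
  translation=[
    [0.0016,0.001,0.05],
    [0.0016,0.001,0.1],
    [0.0016,0.001,0.14],
    [0.0016,0.001,0.158],
    [0.0016,0.001,0.163],
    [0.0016,0.001,0.165],
    [0.0016,0.001,0.166],
    [0.0016,0.001,0.167],
    [0.0016,0.001,0.1675],
  ],
  grip=[1,1,1,1,1,1,1,1,1],
)

```text
clock: 26.38
tool_pos: [0.4692, -0.3227, 0.0331]
eef_rot: [0.978, 0.211, 0.0, 0.0]
contact_force: [0.1, -0.9, -0.9]
opening: 0.615
finger_force: 15.0
```

```bash
python3 - <<'E'
from h import *
print(r.get_state()['contact_force']);go(.468,-.3224,.0315,-1.146)
E
```

```text
[ 0.10812937 -0.87698716 -0.86179597]
shift [-0.001  -0.0007  0.0016] turn [ 0.0006 -0.0005  0.0001] cur [ 0.4692 -0.3227  0.0331] yawY -1.146 q7 -0.22 t 26.375
```

jog_arm(
  turn=[
    [0,0,0],
    [0,0,0],
    [0,0,0],
    [0,0,0],
  ],
  translation=[
    [0,-0.0005,0.0005],
    [0,-0.0005,0.001],
    [0,-0.0005,0.0015],
    [0,-0.0005,0.0018],
  ],
  grip=[1,1,1,1],
)

```text
clock: 26.88
tool_pos: [0.4689, -0.3222, 0.0323]
eef_rot: [0.978, 0.211, 0.0, 0.0]
contact_force: [-3.2, 1.8, 14.6]
opening: 0.609
finger_force: 15.0
```

Contact made. Now release, lift and check.

jog_arm(
  turn=[
    [0,0,0],
    [0,0,0],
    [0,0,0],
    [0,0,0],
    [0,0,0],
    [0,0,0],
    [0,0,0],
    [0,0,0],
    [0,0,0],
    [0,0,0],
  ],
  translation=[
    [0,0,-0.0005],
    [0,0,-0.0005],
    [0,0,-0.0005],
    [0,0,-0.0005],
    [0,0,-0.03],
    [0,0,-0.08],
    [0,0,-0.13],
    [0,0,-0.168],
    [0,0,-0.168],
    [0,0,-0.168],
  ],
  grip=[0.15,0.15,0.1,0,0,0,0,0,0,0],
)

```text
clock: 28.12
tool_pos: [0.4684, -0.3215, 0.1981]
eef_rot: [0.977, 0.211, -0.0, -0.001]
contact_force: [-0.9, 0.4, -0.9]
opening: 0.999
finger_force: 0.0
```

```bash
cat > chk.py <<'E'
import sys
from h import *
from scipy.optimize import minimize
def check(n,p0,box,fn):
    P=cams.camera_params('wrist');im=snap('wrist',fn)
    x,e=clipfit(P,im,n,1,p0,0,.009,box)          # union silhouette: layer stays inside plate except its displaced top
    return P,im,x,e
if __name__=='__main__':
    n=sys.argv[1]; p0=[float(a) for a in sys.argv[2:5]]; fn=sys.argv[5]
    P=cams.camera_params('wrist');im=snap('wrist',fn); T=R.from_quat(r.get_state()['eef_rot'])
    k=4; q=proj(P,[*p0[:2],.02])[0].astype(int); H=int(sys.argv[6]) if len(sys.argv)>6 else 70
    u0,v0,u1,v1=max(q[0]-H,0),max(q[1]-H,0),q[0]+H,q[1]+H
    g=cv2.GaussianBlur(im,(3,3),0).astype(np.float32)[v0:v1,u0:u1]
    g=cv2.resize(g,None,fx=k,fy=k,interpolation=cv2.INTER_CUBIC)
    lab=cv2.cvtColor(np.clip(g/255,0,1),cv2.COLOR_RGB2Lab)
    gr=sum(np.hypot(cv2.Sobel(lab[...,i],cv2.CV_32F,1,0),cv2.Sobel(lab[...,i],cv2.CV_32F,0,1)) for i in range(3)); gr=np.minimum(gr,np.percentile(gr,97))
    gr=cv2.GaussianBlur(gr,(0,0),3)
    def dense(S): 
        C=np.vstack([S,S[:1]]); return np.vstack([C[i]+(C[i+1]-C[i])*np.linspace(0,1,max(2,int(np.linalg.norm(C[i+1]-C[i])/.001)),endpoint=False)[:,None] for i in range(len(S))])
    near=lambda w,c,P:((w-c)@(np.array(P['eye'])[:2]-c))<.3*np.linalg.norm(np.array(P['eye'])[:2]-c)*np.abs(w-c).max()  # rim away from camera
    def f(p,S,z,far):
        w=world(S,p)
        if far: w=w[near(w,p[:2],P)]
        uv=(proj(P,np.c_[w,np.full(len(w),z)])-[u0,v0]+.5)*k-.5
        return -cv2.remap(gr,uv[:,:1].astype(np.float32),uv[:,1:].astype(np.float32),cv2.INTER_LINEAR).mean()
    out=[]
    for plate,z in((1,.009),(0,.033)):
        S=dense(shape(n,plate)); best=None
        for d in(-.003,0,.003):
          for d2 in(-.003,0,.003):
            s0=np.array(p0)+[d,d2,0]
            o=minimize(f,s0,args=(S,z,plate),method='Nelder-Mead',options=dict(initial_simplex=s0+np.array([[0,0,0],[.002,0,0],[0,.002,0],[0,0,.04]]),xatol=5e-5,fatol=1e-5))
            if best is None or o.fun<best.fun: best=o
        out.append(best.x); print('plate' if plate else 'layer',np.round(best.x,4),round(best.fun,2))
        w=world(S,best.x); uv=(proj(P,np.c_[w,np.full(len(w),z)])-[u0,v0]+.5)*k-.5
        for a in uv[::3]: cv2.circle(g,tuple(int(b) for b in np.round(a)),1,(0,255,0) if plate else (255,0,255),-1)
    d=out[1]-out[0]; print('layer-plate world mm',np.round(d[:2]*1e3,2),'yaw',round(d[2],3),'in tool mm',np.round(T.inv().apply([d[0],d[1],0])[:2]*1e3,2))
    cv2.imwrite('pics/o_'+fn,g[...,::-1])
E
python3 chk.py hex .469 -.322 -1.146 w11.png; python3 - <<'E'
from h import *
go(.485,.282,.2,np.pi/2-.71)
E
```

```text
plate [ 0.4702 -0.3208 -1.1503] -21.04
layer [ 0.466  -0.3228 -1.1446] -17.85
layer-plate world mm [-4.23 -1.97] yaw 0.006 in tool mm [-4.67  0.05]
shift [ 0.2642 -0.5427 -0.0014] turn [-0.0014  0.0024  1.1351] cur [ 0.4682 -0.3214  0.1976] yawY -1.146 q7 -0.29 t 28.175[ WARN:0@0.694] global loadsave.cpp:1063 imwrite_ Unsupported depth image for selected encoder is fallbacked to CV_8U.
```

View pics/o_w11.png

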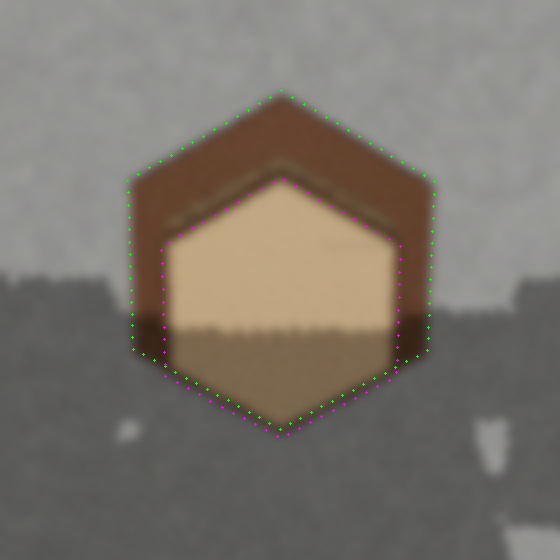

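The overlay shows the hexagon's yaw and lateral alignment are right, but it sits about 4.5 mm towards −tool x: the top margin is clearly larger. I'll re-grip and correct it.

jog_arm(
  turn=[
    [0,0,0],
    [0,0,0],
    [0,0,0],
    [0,0,0],
    [0,0,0],
    [0,0,0],
    [0,0,0],
    [0,0,0],
    [0,0,0],
    [0,0,0],
    [0,0,0],
    [0,0,0],
    [0,0,0],
    [0,0,0],
    [0,0,0],
    [0,0,0],
    [0,0,0],
  ],
  translation=[
    [0,0,0.05],
    [0,0,0.1],
    [0,0,0.145],
    [0,0,0.162],
    [0,0,0.1665],
    [0,0,0.1665],
    [0,0,0.1665],
    [0,0,0.1665],
    [0,0,0.1665],
    [0,0,0.1665],
    [0,0,0.165],
    [0.002,0,0.163],
    [0.0045,0,0.163],
    [0.0045,0,0.163],
    [0.0045,0,0.1645],
    [0.0045,0,0.166],
    [0.0045,0,0.1668],
  ],
  grip=[0,0,0,0,0,1,1,1,1,1,1,1,1,1,1,1,1],
)

```text
clock: 30.3
tool_pos: [0.4727, -0.3203, 0.0331]
eef_rot: [0.978, 0.211, 0.0, -0.0]
contact_force: [-3.1, 2.4, 15.9]
opening: 0.606
finger_force: 15.0
```

jog_arm(
  turn=[
    [0,0,0],
    [0,0,0],
    [0,0,0],
    [0,0,0],
    [0,0,0],
    [0,0,0],
    [0,0,0],
    [0,0,0],
    [0,0,0],
    [0,0,0],
  ],
  translation=[
    [0,0,0],
    [0,0,0],
    [0,0,0],
    [0,0,0],
    [0,0,-0.03],
    [0,0,-0.08],
    [0,0,-0.13],
    [0,0,-0.168],
    [0,0,-0.168],
    [0,0,-0.168],
  ],
  grip=[0.15,0.15,0.1,0,0,0,0,0,0,0],
)

```text
clock: 31.55
tool_pos: [0.4725, -0.3197, 0.1993]
eef_rot: [0.978, 0.211, -0.0, -0.001]
contact_force: [-0.2, 0.2, -0.4]
opening: 1.002
finger_force: 0.0
```

```bash
python3 chk.py hex .470 -.321 -1.146 w12.png 2>/dev/null; python3 - <<'E'
from h import *
go(.485,.282,.2,np.pi/2-.71)
im=cv2.imread('pics/w12.png');P=cams.camera_params('wrist')
q=proj(P,[.47,-.321,.009])[0];u=int(round(q[0]));print(q,[(v,im[v,u].tolist()) for v in range(int(q[1])-48,int(q[1])-10)])
E
```

```text
plate [ 0.4695 -0.3212 -1.1596] -22.18
layer [ 0.4684 -0.3215 -1.1527] -19.45
layer-plate world mm [-1.05 -0.33] yaw 0.007 in tool mm [-1.09 -0.14]
shift [ 2.597e-01 -5.427e-01 -2.000e-04] turn [-0.0014  0.0024  1.1351] cur [ 0.4723 -0.3195  0.1988] yawY -1.146 q7 -0.29 t 31.6
[318.23491319 220.511012  ] [(172, [150, 152, 153]), (173, [147, 150, 150]), (174, [146, 149, 149]), (175, [142, 145, 145]), (176, [142, 145, 145]), (177, [129, 132, 133]), (178, [96, 100, 110]), (179, [63, 74, 94]), (180, [50, 66, 98]), (181, [51, 70, 103]), (182, [52, 71, 104]), (183, [49, 70, 104]), (184, [49, 65, 100]), (185, [43, 65, 100]), (186, [48, 67, 101]), (187, [45, 67, 101]), (188, [48, 68, 98]), (189, [51, 73, 101]), (190, [56, 80, 103]), (191, [59, 80, 105]), (192, [50, 71, 91]), (193, [43, 63, 85]), (194, [52, 70, 93]), (195, [77, 101, 127]), (196, [107, 141, 165]), (197, [125, 159, 184]), (198, [128, 166, 191]), (199, [134, 168, 194]), (200, [131, 167, 192]), (201, [132, 166, 192]), (202, [132, 168, 193]), (203, [131, 167, 191]), (204, [129, 166, 191]), (205, [130, 167, 192]), (206, [132, 167, 194]), (207, [131, 167, 193]), (208, [131, 167, 193]), (209, [131, 167, 193])]
```

The hexagon is centred now. Last is the oblong. I'll turn the wrist the long way round (−2.0 rad) so joint 7 stays away from its limit.

jog_arm(
  turn=[
    [0,0,-0.18],
    [0,0,-0.36],
    [0,0,-0.54],
    [0,0,-0.72],
    [0,0,-0.9],
    [0,0,-1.08],
    [0,0,-1.26],
    [0,0,-1.44],
    [0,0,-1.62],
    [0,0,-1.8],
    [0,0,-2.006],
    [0,0,-2.006],
    [0,0,-2.006],
    [0,0,-2.006],
    [0,0,-2.006],
  ],
  translation=[
    [0.02,-0.05,0],
    [0.045,-0.1,0],
    [0.07,-0.15,0],
    [0.095,-0.2,0],
    [0.12,-0.25,0],
    [0.145,-0.3,0],
    [0.17,-0.35,0],
    [0.195,-0.4,0],
    [0.22,-0.45,0],
    [0.24,-0.5,0],
    [0.26,-0.543,0],
    [0.26,-0.543,0],
    [0.26,-0.543,0],
    [0.26,-0.543,0],
    [0.26,-0.543,0],
  ],
  grip=[0,0,0,0,0,0,0,0,0,0,0,0,0,0,0],
)

```text
clock: 33.48
tool_pos: [0.4862, 0.2802, 0.2]
eef_rot: [0.349, 0.937, -0.0, 0.0]
contact_force: [0.6, -0.8, 0.4]
opening: 0.998
finger_force: 0.0
```

```bash
python3 - <<'E'
from h import *
P=cams.camera_params('wrist');im=snap('wrist','w13.png')
g=im.astype(float)+1; m=(g[...,0]/g[...,2]>1.2); m[330:]=0
m=cv2.morphologyEx(m.astype(np.uint8),cv2.MORPH_CLOSE,np.ones((5,5),np.uint8)); q=proj(P,[.485,.282,.02])[0]
m=comp(cv2.morphologyEx(m,cv2.MORPH_OPEN,np.ones((3,3),np.uint8)),q); v,u=np.nonzero(m); print(q,m.sum(),u.min(),u.max(),v.min(),v.max())
x,e=fit(P,m,'oblong',0,(.485,.282),0,.024); print(x,e)
go(*x[:2],.0225,x[2]+np.pi/2); print(r.get_state()['q'])
E
```

```text
[317.75510471 219.36381223] 8977 285 351 138 291
[ 0.48556377  0.28227616 -0.70921733] 0.012099919241839618
shift [0.0017 0.001  0.1776] turn [-0.0005  0.0003 -0.0036] cur [0.4862 0.2805 0.2001] yawY 0.858 q7 0.14 t 33.525
[-0.54222943  0.68133163 -0.1061044   1.8211422   0.11185243  0.64528498
  0.14372869]
```

jog_arm(
  turn=[
    [0,0,-0.003],
    [0,0,-0.003],
    [0,0,-0.003],
    [0,0,-0.003],
    [0,0,-0.003],
    [0,0,-0.003],
    [0,0,-0.003],
    [0,0,-0.003],
    [0,0,-0.003],
    [0,0,-0.003],
    [0,0,-0.003],
    [0,0,-0.003],
    [0,0,-0.003],
    [0,0,-0.003],
    [0,0,-0.003],
    [0,0,-0.003],
  ],
  translation=[
    [0.002,0.001,0.05],
    [0.002,0.001,0.1],
    [0.002,0.001,0.15],
    [0.002,0.001,0.17],
    [0.002,0.001,0.1775],
    [0.002,0.001,0.1775],
    [0.002,0.001,0.1775],
    [0.002,0.001,0.1775],
    [0.002,0.001,0.1775],
    [0.002,0.001,0.1775],
    [0.002,0.001,0.17],
    [0.002,0.001,0.14],
    [0.002,0.001,0.09],
    [0.002,0.001,0.04],
    [0.002,0.001,0],
    [0.002,0.001,0],
  ],
  grip=[0,0,0,0,0,1,1,1,1,1,1,1,1,1,1,1],
  force=25,
)

```text
clock: 35.52
tool_pos: [0.4866, 0.2846, 0.2033]
eef_rot: [0.347, 0.938, 0.003, 0.002]
contact_force: [0.1, 1.1, -1.7]
opening: 0.677
finger_force: 25.0
```

```bash
python3 - <<'E'
from h import *
s=r.get_state();print(s['opening']*88,s['finger_force']);go(.498,.001,.2,1.812-np.pi/2)
E
```

```text
59.53873961272012 24.999420773237944
shift [-0.1931 -0.208   0.0023] turn [ 6.800e-03 -4.000e-04  6.214e-01] cur [0.4866 0.2846 0.2033] yawY 0.863 q7 0.14 t 35.525
```

jog_arm(
  turn=[
    [0,0,0.621],
    [0,0,0.621],
    [0,0,0.621],
    [0,0,0.621],
    [0,0,0.621],
    [0,0,0.621],
    [0,0,0.621],
    [0,0,0.621],
    [0,0,0.621],
    [0,0,0.621],
  ],
  translation=[
    [-0.193,-0.2065,0],
    [-0.193,-0.2065,0],
    [-0.193,-0.2065,0],
    [-0.193,-0.2065,0],
    [-0.193,-0.2065,0],
    [-0.193,-0.2065,0],
    [-0.193,-0.2065,0],
    [-0.193,-0.2065,0.0],
    [-0.193,-0.2065,0.0],
    [-0.193,-0.2065,0.0],
  ],
  grip=[1,1,1,1,1,1,1,1,1,1],
)

```text
clock: 36.78
tool_pos: [0.4975, 0.002, 0.2001]
eef_rot: [0.616, 0.788, 0.0, -0.0]
contact_force: [0.7, 0.0, -1.8]
opening: 0.681
finger_force: 25.0
```

```bash
python3 - <<'E'
from h import *
snap('top');P=cams.camera_params('wrist');im=snap('wrist','w14.png')
go(.499,.002,.0325,1.812-np.pi/2)
S=shape('oblong',1);w=world(S,(.499,.002,1.812));q=proj(P,np.c_[w,np.full(len(w),.009)]);print(q.min(0),q.max(0))
b=brown(im); print([(v,np.nonzero(b[v])[0][[0,-1]].tolist() if b[v].any() else None) for v in range(100,240,12)])
for n in('oblong_plate_top',):
    print([(np.round(d['position'],3),d['p']) for d in models.place_of('wrist',n)])
E
```

```text
shift [-0.      0.0015  0.1676] turn [ 0.0001 -0.0001  0.0014] cur [0.4975 0.0016 0.2001] yawY 0.243 q7 0.14 t 36.875
[276.76066892 128.26559801] [361.02892701 295.51040062]
[(100, [513, 569]), (112, [518, 557]), (124, None), (136, [296, 339]), (148, [284, 351]), (160, [278, 357]), (172, [269, 363]), (184, [258, 376]), (196, [250, 383]), (208, [244, 565]), (220, [242, 391]), (232, [241, 391])]
[]
```

```bash
python3 - <<'E'
from h import *
P=cams.camera_params('wrist');im=cv2.imread('pics/w14.png')[:,:,::-1];s=r.get_state();t=s['tool_pos'];T=R.from_quat(s['eef_rot'])
g=im.astype(int);print([(v,g[v,318].tolist()) for v in range(122,230,3)])
for b in((250,105,390,158),(250,105,390,164)):
    x,e=clipfit(P,im,'oblong',1,[.499,.002,1.812],0,.009,b);print(np.round(x,4),e,'move',T.inv().apply([*(x[:2]-t[:2]),0]))
E
```

```text
[(122, [151, 151, 149]), (125, [153, 152, 150]), (128, [149, 146, 142]), (131, [116, 83, 62]), (134, [114, 79, 60]), (137, [114, 82, 59]), (140, [115, 82, 59]), (143, [117, 81, 61]), (146, [114, 78, 57]), (149, [111, 78, 55]), (152, [123, 90, 63]), (155, [102, 80, 56]), (158, [93, 70, 50]), (161, [149, 123, 94]), (164, [205, 180, 144]), (167, [205, 179, 144]), (170, [194, 168, 134]), (173, [110, 88, 66]), (176, [95, 70, 50]), (179, [96, 72, 53]), (182, [96, 70, 50]), (185, [94, 69, 49]), (188, [89, 66, 46]), (191, [93, 67, 47]), (194, [93, 67, 49]), (197, [92, 68, 50]), (200, [96, 72, 52]), (203, [92, 67, 48]), (206, [92, 67, 46]), (209, [90, 68, 44]), (212, [86, 63, 41]), (215, [89, 64, 47]), (218, [89, 64, 45]), (221, [89, 63, 42]), (224, [88, 63, 44]), (227, [88, 63, 44])]
[5.0100e-01 9.0000e-04 1.8754e+00] 0.012556583349734304 move [-1.39001197e-03  3.21845023e-03  2.90628411e-07]
[5.0040e-01 6.0000e-04 1.8613e+00] 0.012244527754262909 move [-1.56640910e-03  2.53796992e-03  2.04706270e-07]
```

jog_arm(
  turn=[
    [0,0,0],
    [0,0,0],
    [0,0,0],
    [0,0,0],
    [0,0,0],
    [0,0,0],
    [0,0,0],
    [0,0,0],
    [0,0,0],
    [0,0,0],
  ],
  translation=[
    [0,0.0005,0.05],
    [0,0.0005,0.1],
    [0,0.0005,0.145],
    [0,0.0005,0.159],
    [0,0.0005,0.163],
    [0,0.0005,0.165],
    [0,0.0005,0.166],
    [0,0.0005,0.167],
    [0,0.0005,0.1675],
    [0,0.0005,0.168],
  ],
  grip=[1,1,1,1,1,1,1,1,1,1],
)

```text
clock: 38.17
tool_pos: [0.4982, 0.0015, 0.0327]
eef_rot: [0.617, 0.787, 0.0, 0.0]
contact_force: [-1.2, 0.4, 9.9]
opening: 0.677
finger_force: 25.0
```

jog_arm(
  turn=[
    [0,0,0],
    [0,0,0],
    [0,0,0],
    [0,0,0],
    [0,0,0],
    [0,0,0],
    [0,0,0],
    [0,0,0],
    [0,0,0],
    [0,0,0],
  ],
  translation=[
    [0,0,0],
    [0,0,0],
    [0,0,0],
    [0,0,0],
    [0,0,-0.03],
    [0,0,-0.08],
    [0,0,-0.13],
    [0,0,-0.168],
    [0,0,-0.168],
    [0,0,-0.168],
  ],
  grip=[0.1,0.1,0,0,0,0,0,0,0,0],
)

```text
clock: 39.42
tool_pos: [0.4974, 0.0014, 0.1995]
eef_rot: [0.617, 0.787, -0.0, -0.0]
contact_force: [-0.5, -0.3, -0.2]
opening: 0.999
finger_force: 0.0
```

```bash
python3 chk.py oblong .498 .002 1.812 w15.png 95 2>/dev/null; python3 - <<'E'
from h import *
im=cv2.imread('pics/w15.png')[:,:,::-1].astype(int)
def tr(a): # transitions
    a=np.array(a); d=np.abs(np.diff(cv2.GaussianBlur(a.astype(np.float32),(1,3),0),axis=0)).sum(1); return [(i,int(d[i])) for i in range(1,len(d)-1) if d[i]>25 and d[i]>=d[i-1] and d[i]>d[i+1]]
for v in(190,210,230): print('row',v,[(270+i-5,k) for i,k in tr(im[v,265:375])])
print('col318',[(115+i,k) for i,k in tr(im[115:310,318])])
go(.5,0,.2)
E
```

```text
plate [4.9810e-01 6.0000e-04 1.8113e+00] -21.56
layer [ 4.9870e-01 -1.0000e-03  1.8254e+00] -18.08
layer-plate world mm [ 0.65 -1.54] yaw 0.014 in tool mm [-1.65  0.26]
row 190 [(276, 72), (285, 92), (349, 81), (359, 65)]
row 210 [(277, 49), (286, 83), (338, 55), (349, 62), (358, 57), (371, 50)]
row 230 [(278, 43), (286, 58), (309, 33), (336, 43), (348, 61), (357, 50), (371, 49)]
col318 [(129, 57), (143, 82), (149, 83), (184, 84), (212, 55), (229, 55), (257, 56), (266, 31), (294, 83), (297, 50), (300, 33)]
shift [-0.0021  0.0024 -0.001 ] cur [0.4971 0.0014 0.1991] yawY 0.242 q7 0.14 t 39.475
```

View pics/o_w15.png

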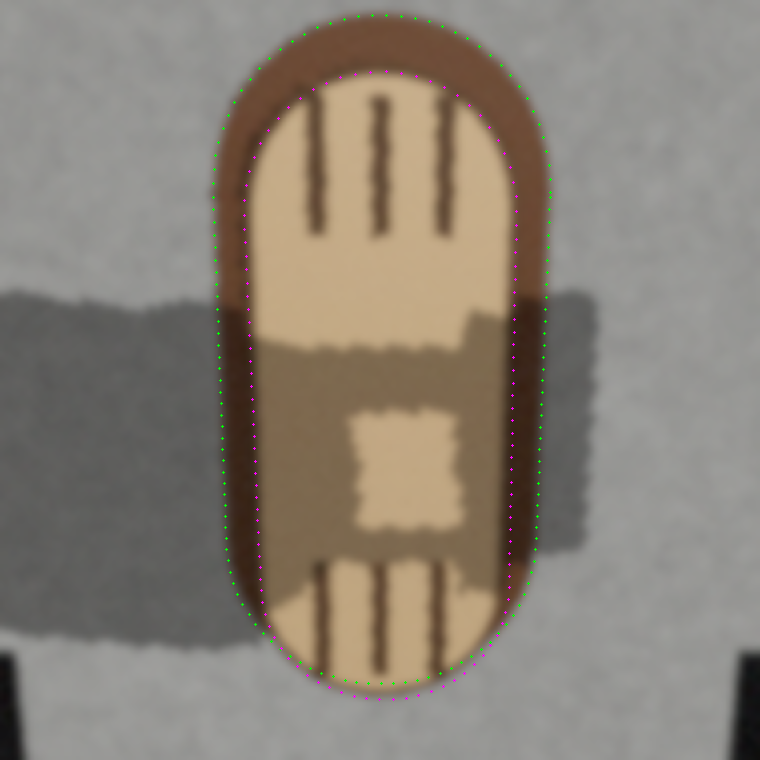

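The oblong is set down with an even margin: about 1.3 mm off lengthwise, 0.3 mm across, yaw under 1°. I'll do one last numeric check of all layers and the bottle, then hand in.

jog_arm(
  turn=[
    [0,0,0],
    [0,0,0],
    [0,0,0],
    [0,0,0],
  ],
  translation=[
    [0.05,0,-0.05],
    [0.1,0,-0.1],
    [0.1,0,-0.1],
    [0.1,0,-0.1],
  ],
  grip=[0,0,0,0],
)

```text
clock: 39.98
tool_pos: [0.4738, 0.0987, 0.2994]
eef_rot: [0.616, 0.788, -0.0, -0.0]
contact_force: [0.5, -0.8, -1.1]
opening: 1.0
finger_force: 0.0
```

```bash
python3 - <<'E'
from h import *
print(r.get_state()['contact_force'])
for c in('scene','top'):
  snap(c,'end_'+c+'.png')
  for k in['disc_layer_center','cross_layer_center','hex_layer_center','oblong_layer_center','glue_center']:
    print(c,k,[(np.round(d['position'],3).tolist(),round(d['p'],2)) for d in models.place_of(c,k)])
a=cv2.imread('pics/top0.png').astype(int);b=cv2.imread('pics/end_top.png').astype(int)
print('bottle change',np.abs(a-b)[115:165,310:340].mean(),'ref',np.abs(a-b)[115:165,345:365].mean())
E
```

```text
[ 0.51906767 -0.78365841 -1.08291462]
scene disc_layer_center [([0.666, 0.167, 0.019], 0.63)]
scene cross_layer_center [([0.499, 0.002, 0.026], 0.69), ([0.662, -0.146, 0.018], 0.66)]
scene hex_layer_center [([0.473, -0.322, 0.017], 0.96), ([0.665, 0.166, 0.013], 0.3)]
scene oblong_layer_center [([0.498, -0.001, 0.026], 0.66)]
scene glue_center [([0.68, 0.072, 0.04], 0.62), ([0.68, -0.007, 0.063], 0.56)]
top disc_layer_center [([0.667, -0.146, 0.012], 0.61)]
top cross_layer_center [([0.667, -0.15, 0.022], 0.88)]
top hex_layer_center [([0.473, -0.323, 0.022], 0.89)]
top oblong_layer_center [([0.499, 0.001, 0.019], 0.71)]
top glue_center [([0.676, -0.008, 0.06], 0.95), ([0.682, 0.074, 0.042], 0.76), ([0.471, -0.32, 0.022], 0.46)]
bottle change 32.55555555555556 ref 36.19466666666667
```

```bash
python3 -c "
from plant import r
print(r.finish_job())"
```

```text
the job is handed in; nothing more can be done
None
```

I took the stack apart from the top down, set all four layers on their plates and handed the job in at about 40 s; I measured them 0–2 mm off centre, and the large glue bottle reads in place within measurement error.

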